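# Load bottle end caps into the covered carrier, rim down

### The job

Fold the carrier's clear cover back past upright, lift the steel setting gauge out of its nest and put it in the white tray, and set every black end cap that is on the table into a nest of its own, rim down with the badged closed end up, fully home. Then fold the cover completely shut over the loaded caps. Leave the rubber gasket and the roll of tape where they are.

Things in the scene. Friction and masses are not known exactly. Their poses are not given: they have to be found in the camera images.
- carrier: fixed aluminium carrier 210 mm (its x) by 254 mm (its y, from -99 to +155 mm) with four square nests, two by two; origin at the table surface under the middle of the four nests; z up. Base plate 6 mm thick; the nest walls' tops are 14 mm above the table. The cover is hinged along its +y side
- nest0 (a point): centre of the floor of nest 0: a square pocket 66 x 66 mm and 8 mm deep, sides along the carrier's x and y, floor 6 mm above the table, at carrier x = -50 mm, y = -50 mm
- nest1 (a point): centre of the floor of nest 1: a square pocket 66 x 66 mm and 8 mm deep, sides along the carrier's x and y, floor 6 mm above the table, at carrier x = 50 mm, y = -50 mm
- nest2 (a point): centre of the floor of nest 2: a square pocket 66 x 66 mm and 8 mm deep, sides along the carrier's x and y, floor 6 mm above the table, at carrier x = -50 mm, y = 50 mm
- nest3 (a point): centre of the floor of nest 3: a square pocket 66 x 66 mm and 8 mm deep, sides along the carrier's x and y, floor 6 mm above the table, at carrier x = 50 mm, y = 50 mm
- cover (a joint): angle of the clear cover (black edges, 200 x 242 mm, 4 mm thick): 0 is shut (level, its underside 66 mm above the table, 14 mm above seated caps), 1.57 upright, 1.9 the stop fully back. The hinge is stiff: the cover stays at any angle and takes 1 to 6 N at the bar to move. Starts at 0 to 0.4
- cover_hinge (a point): middle of the hinge line, which runs along the carrier's x axis, 145 mm to the +y side of the carrier's origin and 66 mm above the table
- cover_bar (a point): middle of the round steel handle bar outside the cover, parallel to the carrier's x axis, 12 mm thick, 110 mm long, on end posts. Cover shut: 230 mm to the -y side of the hinge line, 49 mm above it (45 mm above the sheet); it goes round with the cover. It can be pinched from above at any angle, fingers closing across it, and pivots in the grip
- cap0: square black bottle end cap, a hollow cup 60 x 60 mm across, 46 mm long, walls 4 mm, about 80 g; closed end with a 38 mm steel badge, other end open (the rim). Starts lying on a flat side, closed end facing left or right of the robot or slantwise away. Origin at its middle (23 mm from either end); x axis points out of the closed end, y and z square to the flat sides. 2 to 4 caps are present
- cap1: another end cap just like cap0 (None if absent)
- cap2: another end cap just like cap0 (None if absent)
- cap3: another end cap just like cap0 (None if absent)
- gauge: steel setting gauge: a 58 x 58 x 10 mm square foot with an upright round post 24 mm in diameter, 48 mm tall over all, 250 g; starts standing in the nest at carrier x = y = 50 mm; origin at the centre of its underside, z up the post
- tray: fixed low white tray, outside 170 (its x) x 140 mm, 22 mm high, walls and floor 4 to 5 mm; origin at the centre of its underside, z up
- gasket: black rubber disc, 64 mm diameter, 6 mm thick, lying flat among the caps; bystander; origin at the centre of its underside
- tape: roll of clear tape, 90 mm outside, 24 mm high, lying flat; bystander; origin at the centre of its underside
Mind the look-alikes: they are no part of the job. What is shaped like the cap0 but green, orange or purple is not meant.

How it is judged:
By the outcome, as a careful person would: the job done as asked, in the order asked, and still so for the second after the job is handed in, with the robot touching nothing.
Of cap0, cap1, cap2, cap3 only 2 to 4 are there at a start; the rules pass over those that are not, and their reading is None.
At some moment in a run one of cap0, cap1, cap2, cap3 may be knocked a few centimetres aside while the robot is not near it.
Once in a run the grip may slacken for a moment while it holds something.
It also fails if it takes over 210 s, if anything falls off the work surface, if the arm or the gripper's body presses on something with over 40 N, if the wrist force passes 120 N, or if a joint passes its speed limit or range.

### The arm

A 6-joint arm with a two-finger parallel gripper is mounted at the origin on the work surface. World frame = base frame: x ahead of the robot, y to its left, z up, the work surface at z = 0. Lengths are in m, angles in rad, forces in N, time in s.
With the tool pointing down it reaches from about 0.35 to 0.975 m from the base axis. Payload 4.9 kg.
Tool frame: the origin (TCP) lies on the centre line of the jaws, within the pads' length; the fingertips stand manip.tip_reach ahead of it and the grasp point (between the pads) is the TCP (manip.tip_reach is the distance from the TCP to the fingertips, in m); z points along the fingers, y is the line along which they close (so a half turn about z gives the same grasp; the last joint's range is limited). The gripper opens to 85 mm and grips with 20 to 120 N. Pads are 22 mm wide; open, the fingers measure 114 mm over their backs; the gripper's body (76 mm by 85 mm) begins 54 mm behind the grasp point. The pads swing forward as they close: fully open they stand 13 mm farther back than shut.
Start: joints at [-1.226, 0.053, 1.613, -0, 1.476, -0.119], TCP at [0.28, -0.559, 0.22] pointing down, gripper open.
Joint ranges: [-3.01, 3.01], [-1.01, 2.22], [0.06, 2.58], [-1.02, 4.17], [0.09, 2.62], [-3.14, 3.14]. Speed limits (rad/s): [2.57, 2.57, 3.14, 3.14, 3.14, 3.14].

### API

Orientations are given as a unit quaternion [w, x, y, z].
In Python, from plant import manip gives the robot as it stands. The module is installed in compiled form; this text tells all that it offers.
- The arm moves only by the tool move_arm, never from a script. Its argument "rows" is a list of rows, each a list of 7 numbers: the shift along the tool's x, y, z in cm, then the turn, a rotation vector about the tool's x, y, z in degrees, then the opening, from -1 (shut) to 1 (fully open). In form: [[tx, ty, tz, ax, ay, az, jaw], ...]. A call has 1 to 20 rows; each row shifts and turns the commanded pose from where the row before left it, along the tool's axes as they then stand; what a row does not reach is not made up. A row lasts 1/12 s, in which the tool goes at most 41.7 mm and 7.16 degrees, less where a joint would pass 70% of its speed; a pose out of reach is approached as far as the arm can. A call is refused whole if a number of a shift passes 4.17 or a number of a turn 7.16, either way. A call with a gripper value outside its range is refused whole. The fingers move at their own pace and stop on an object; the grip force is fixed at half the most. Time passes only in rows, so rows that do not move let the fingers close. It gives the time, the measured TCP pose, the force, the opening and the grip force at its end, in the units of the state.
- manip.state(): the state, without advancing time (a new reading comes with each control period).
- manip.grab_frame(name): name is "side" or "top" or "wrist"; returns a dict with "img" (384x512x3 uint8, blue, green, red), "mtx" (3x3 intrinsics, pixels), "k1" (the pictures are not rectified: a ray, as slopes to the right and down, at radius r is drawn at 1 + k1 r^2 times it, then the intrinsics apply), "R" (3x3) and "t" (3): a world point X has camera coordinates R X + t. Camera axes: x right, y down, z forward; pixel columns grow to the right and rows downward; lengths in m; the calibration is good to about 2 mm. A picture is of the moment at which its call begins. There is no depth.
- manip.job_done(): hands the job in; it is judged then, once.
The state is a dict: "time": time; "joint_pos": joint angles; "joint_vel": joint speeds; "joint_efforts": joint torques, N m; "tool_pos": TCP position; "tool_rot": TCP orientation; "contact_force": force on the tool from outside, world axes, zero at the start; "ft_torque": the same for the moment, N m; "gripper_width": opening from 0.0 (shut) to 1.0 (fully open); "grasp_force": force on a finger pad.
Only numpy, scipy, OpenCV 4.12 (cv2) and the standard library are available. Lean on these libraries where they do the work, as an engineer would, in place of code of your own. Each camera call takes 0.05 s, during which the arm holds its last target. There are 200 camera calls.

## Working session

There is one attempt and no reset: what is moved stays moved. The work goes in short steps, Python scripts to look and compute and a tool call to move; the robot and the scene stay as the last step left them, time stands still between calls to the robot, and variables do not carry over. Pictures are saved under pics/ and viewed, at most 14 in all, crops included, and the job is handed in when it is done.

Besides the shell and the picture viewer there is one more tool, called after "Emit:" by a JSON object that holds its "method" and its "body", one argument or row to a line. move_arm: Moves the arm, as the interface text tells. Its arguments: {"type":"object","properties":{"rows":{"type":"array","items":{"type":"array","items":{"type":"number"}}}},"required":["rows"]}

```bash
mkdir -p pics; ls
cat > h.py <<'E'
import numpy as np, cv2
from plant import manip
from scipy.spatial.transform import Rotation as Ro
def grab(n,save=None):
    f=manip.grab_frame(n)
    if save: cv2.imwrite('pics/'+save,f['img'])
    return f
def rays(f,px):
    px=np.atleast_2d(px).astype(float); K=f['mtx']; k=f['k1']
    d=np.c_[(px[:,0]-K[0,2])/K[0,0],(px[:,1]-K[1,2])/K[1,1]]
    u=d.copy()
    for _ in range(20): u=d/(1+k*(u**2).sum(1,keepdims=True))
    R=np.array(f['R']); C=-R.T@np.array(f['t'])
    return C,np.c_[u,np.ones(len(u))]@R
def onz(f,px,z):
    C,D=rays(f,px); return C+D*((z-C[2])/D[:,2])[:,None]
def proj(f,X):
    c=np.atleast_2d(X)@np.array(f['R']).T+np.array(f['t']); u=c[:,:2]/c[:,2:]
    u=u*(1+f['k1']*(u**2).sum(1,keepdims=True)); K=f['mtx']
    return u*[K[0,0],K[1,1]]+[K[0,2],K[1,2]]
E
python3 - <<'E'
from h import *
s=manip.state(); print(s, manip.tip_reach)
a=[]
for n in('side','top','wrist'):
    f=grab(n); a.append(f['img']); cv2.imwrite(f'pics/a_{n}.png',f['img']); print(n,f['k1'],np.round(-np.array(f['R']).T@f['t'],3),np.round(f['R'],2).tolist())
    np.savez('a_'+n,**f)
E
```

```text
pics
{'time': 0.0, 'joint_pos': array([-1.22598873e+00,  5.33662749e-02,  1.61429334e+00,  1.69670671e-05,
        1.47597424e+00, -1.18995750e-01]), 'joint_vel': array([ 1.64504401e-03, -1.94349652e-04,  7.91655721e-04,  4.62787694e-06,
        2.27907585e-03, -7.98168125e-04]), 'joint_efforts': array([-3.66947988e-04, -3.93673968e+01, -3.70179319e+01, -1.62128558e-04,
        6.90528075e-03, -7.53243739e-06]), 'tool_pos': array([ 0.27938519, -0.55836417,  0.21825758]), 'tool_rot': array([-1.01505660e-03,  9.73230776e-01,  2.29827794e-01, -1.06596675e-04]), 'contact_force': array([-0.19568453,  0.10729323,  0.54772414]), 'ft_torque': array([ 0.0138219 , -0.01835885,  0.00124919]), 'grasp_force': 0.0, 'gripper_width': 1.000238157774946} 0.019
side -0.14550713413575994 [-0.054 -1.035  0.745] [[0.89, -0.45, 0.01], [-0.22, -0.45, -0.87], [0.4, 0.77, -0.5]]
top -0.016610870811445865 [ 0.272 -0.034  1.374] [[0.01, -1.0, 0.01], [-0.99, -0.01, -0.17], [0.17, -0.0, -0.99]]
wrist -0.050069710096063216 [ 0.343 -0.527  0.373] [[0.45, -0.89, -0.0], [-0.86, -0.43, 0.28], [-0.25, -0.12, -0.96]]
```

View pics/a_top.png

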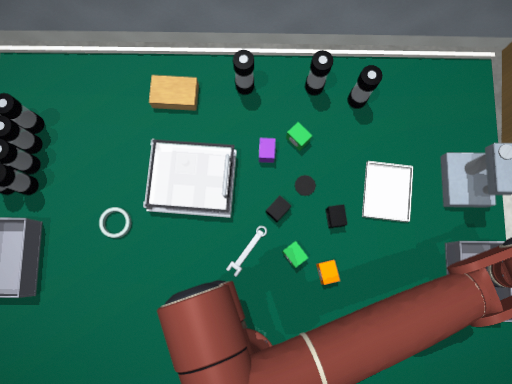

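View pics/a_side.png

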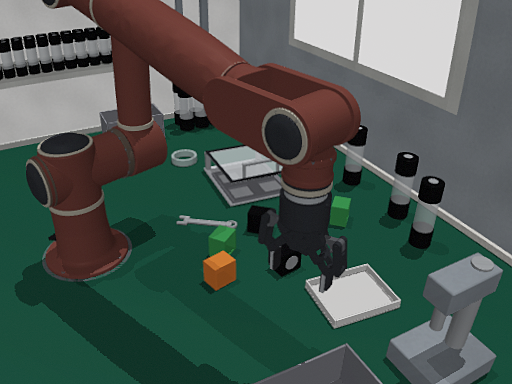

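The top picture shows the carrier at about (190,178) with its bar on the right at col 227, the tray at (388,190), two black caps at (278,208) and (337,216), and the gasket at (305,185). The tape is at (115,222). The arm may be hiding more, so I'm enlarging this area.

Run:
```python
import cv2,numpy as np
a=cv2.imread('pics/a_top.png')
c=a[125:245,135:355]; cv2.imwrite('pics/b1.png',cv2.resize(c,None,fx=3.6,fy=3.6,interpolation=cv2.INTER_CUBIC))
```

```text
(no output)
```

View pics/b1.png

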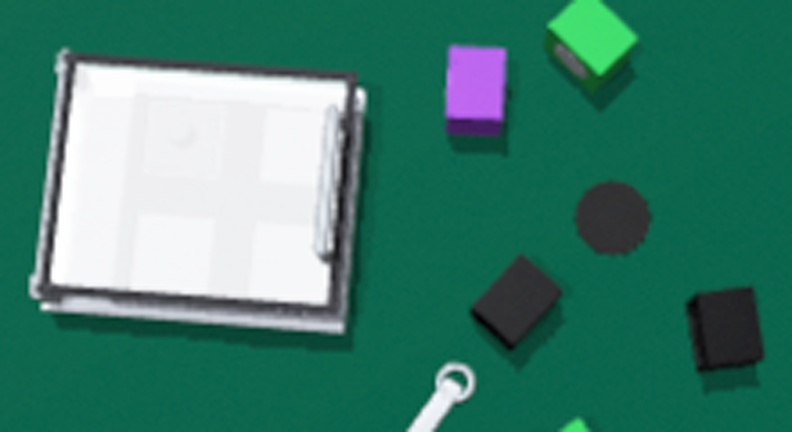

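View pics/a_wrist.png

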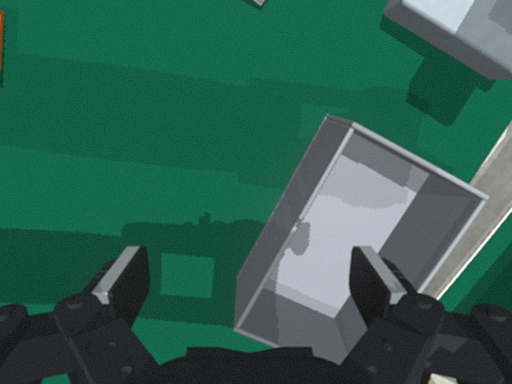

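```bash
cat >> h.py <<'E'
def carr(P): # carrier xyz->world using c.npz
    d=np.load('c.npz'); y=float(d['yaw']); c,s=np.cos(y),np.sin(y)
    P=np.atleast_2d(P).astype(float); return np.c_[d['o'][0]+c*P[:,0]-s*P[:,1],d['o'][1]+s*P[:,0]+c*P[:,1],P[:,2]]
def dark(f,thr=70):
    hsv=cv2.cvtColor(f['img'],cv2.COLOR_BGR2HSV); return ((f['img'].max(2)<thr)).astype(np.uint8)
def rect(f,mask,z,x0,y0,x1,y1,minA=60):
    m=np.zeros_like(mask); m[y0:y1,x0:x1]=mask[y0:y1,x0:x1]
    out=[]
    for c in cv2.findContours(m,cv2.RETR_EXTERNAL,cv2.CHAIN_APPROX_NONE)[0]:
        if cv2.contourArea(c)<minA: continue
        W=onz(f,c[:,0,:],z)[:,:2]; r=cv2.minAreaRect((W*1000).astype(np.float32)); out.append((c[:,0,:].mean(0),r))
    return out
E
python3 - <<'E'
from h import *
f=dict(np.load('a_top.npz'))
u=lambda p:np.array(p)/3.6+[135,125]-0.36
# carrier plate corners bl, br, tr
for z in(.006,.014): print(z,np.round(onz(f,u([[42,310],[345,332],[365,90]]),z),4).tolist())
# hinge side cover corners z .068
print('hinge ends',np.round(onz(f,u([[65,55],[38,290]]),.066),4).tolist())
print('bar ends at z',[np.round(onz(f,u([[333,105],[323,258]]),z),4).tolist() for z in(.115,.15,.2)])
print('gauge top',np.round(onz(f,u([[181,137]]),.054),4), 'nest23 corner')
print('gasket',np.round(onz(f,u([[613,218]]),.006),4))
m=dark(f,60)
for r in rect(f,m,.06,255,190,355,240): print('cap',r)
g=cv2.cvtColor(f['img'],cv2.COLOR_BGR2HSV); m=((g[...,1]<60)&(g[...,2]>150)).astype(np.uint8)
for r in rect(f,m,.022,355,150,420,230,500): print('tray',r)
print(m[:, :].sum(), [tuple(f['img'][y,x]) for x,y in((278,208),(337,216),(305,185),(150,100))])
E
```

```text
0.006 [[0.4436, 0.2933, 0.006], [0.4282, 0.0383, 0.006], [0.6376, 0.0255, 0.006]]
0.014 [[0.4426, 0.2914, 0.014], [0.4273, 0.0379, 0.014], [0.6355, 0.0252, 0.014]]
hinge ends [[0.6482, 0.2711, 0.066], [0.4522, 0.283, 0.066]]
bar ends at z [[[0.5959, 0.0459, 0.115], [0.4734, 0.0509, 0.115]], [[0.5869, 0.0437, 0.15], [0.4678, 0.0485, 0.15]], [[0.5741, 0.0405, 0.2], [0.4598, 0.0452, 0.2]]]
gauge top [[0.5828 0.1746 0.054 ]] nest23 corner
gasket [[ 0.5283 -0.1873  0.006 ]]
cap (array([335.98648649, 216.45945946]), ((427.3100891113281, -271.0738830566406), (64.30493927001953, 55.469520568847656), 7.7591376304626465))
cap (array([278.14285714, 209.07142857]), ((446.099609375, -102.7752914428711), (48.78535461425781, 66.53565979003906), 47.90757751464844))
tray (array([387.31372549, 190.65686275]), ((513.17236328125, -435.9248046875), (143.76011657714844, 172.47499084472656), 83.92076873779297))
14932 [(np.uint8(52), np.uint8(50), np.uint8(48)), (np.uint8(38), np.uint8(36), np.uint8(35)), (np.uint8(51), np.uint8(50), np.uint8(50)), (np.uint8(118), np.uint8(187), np.uint8(228))]
```

```bash
cat >> h.py <<'E'
def cur():
    s=manip.state(); q=s['tool_rot']; return s['tool_pos'],Ro.from_quat([q[1],q[2],q[3],q[0]]),s
def tool(xdir_deg,tilt=0,about='y'):
    """tool down, tool x at world heading xdir (deg), then tilt about tool axis (deg)"""
    a=np.radians(xdir_deg); X=np.array([np.cos(a),np.sin(a),0]); Z=np.array([0,0,-1.]); 
    R=Ro.from_matrix(np.c_[X,np.cross(Z,X),Z]); v=np.zeros(3); v['xyz'.index(about)]=np.radians(tilt)
    return R*Ro.from_rotvec(v)
def plan(p,R,first='rot'):
    p0,R0,s=cur(); rv=np.degrees((R0.inv()*R).as_rotvec()); d=np.array(p)-p0
    t=(R if first=='rot' else R0).inv().apply(d)*100
    print('rot deg',np.round(rv,2),'shift cm',np.round(t,2),'world d',np.round(d,4))
E
python3 - <<'E'
from h import *
y=np.radians(-3.47); np.savez('c',yaw=y,o=[.539,.1307])
print(carr([[0,-.085,.115],[.05,.05,.054],[-.05,-.05,.052]]))
plan([.52,.047,.33],tool(-3.5))
E
```

```text
[[0.5338553  0.04585584 0.115     ]
 [0.59193463 0.17758204 0.054     ]
 [0.48606537 0.08381796 0.052     ]]
rot deg [-9.000e-02  1.000e-02  3.007e+01] shift cm [ 20.32 -61.9  -11.15] world d [0.2406 0.6055 0.1115]
```

Emit:
{"method": "move_arm", "body": {
  "rows": [
    [0,0,-2,0,0,6,1],
    [0,0,-2,0,0,6,1],
    [0,0,-2,0,0,6,1],
    [0,0,-2,0,0,6,1],
    [0,0,-3.1,0,0,6,1],
    [1,-3.1,0,0,0,0,1],
    [1,-3.1,0,0,0,0,1],
    [1,-3.1,0,0,0,0,1],
    [1,-3.1,0,0,0,0,1],
    [1,-3.1,0,0,0,0,1],
    [1,-3.1,0,0,0,0,1],
    [1,-3.1,0,0,0,0,1],
    [1,-3.1,0,0,0,0,1],
    [1,-3.1,0,0,0,0,1],
    [1,-3.1,0,0,0,0,1]
  ]
}}

```text
time: 1.4
tool_pos: [0.3981, -0.2539, 0.3302]
tool_rot: [-0.0, 1.0, -0.03, -0.0]
contact_force: [0.6, -0.5, 0.1]
gripper_width: 1.0
grasp_force: 0.0
```

Emit:
{"method": "move_arm", "body": {
  "rows": [
    [1,-3.1,0,0,0,0,1],
    [1,-3.1,0,0,0,0,1],
    [1,-3.1,0,0,0,0,1],
    [1,-3.1,0,0,0,0,1],
    [1,-3.1,0,0,0,0,1],
    [1,-3.1,0,0,0,0,1],
    [1,-3.1,0,0,0,0,1],
    [1,-3.1,0,0,0,0,1],
    [1,-3.1,0,0,0,0,1],
    [1,-3.1,0,0,0,0,1],
    [0,0,0,0,0,0,1],
    [0,0,0,0,0,0,1]
  ]
}}

```text
time: 2.4
tool_pos: [0.5162, 0.0493, 0.3298]
tool_rot: [0.0, 1.0, -0.028, -0.001]
contact_force: [-0.1, -1.0, 0.1]
gripper_width: 0.998
grasp_force: 0.0
```

Run:
```python
from h import *
w=grab('wrist');t=grab('top');s=grab('side')
np.savez('b_wrist',**w);np.savez('b_top',**t);np.savez('b_side',**s)
cv2.imwrite('pics/c_all.png',np.hstack([w['img'],t['img']])[:, :])
cv2.imwrite('pics/c.png',cv2.resize(np.hstack([w['img'],s['img'][100:,150:]]) if 0 else w['img'],(800,600)))
g=np.vstack([t['img'][100:384,100:512],s['img'][100:384,100:512]]); cv2.imwrite('pics/c2.png',g)
```

```text
(no output)
```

View pics/c.png

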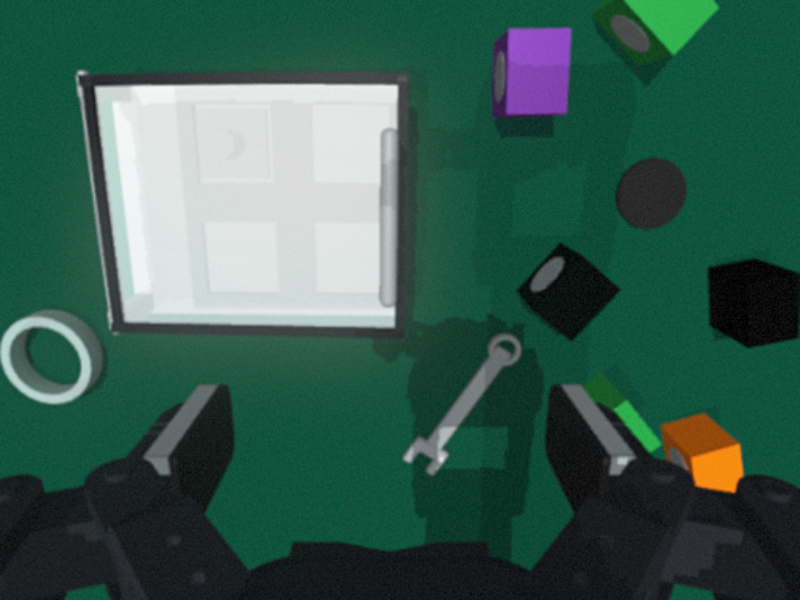

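View pics/c2.png

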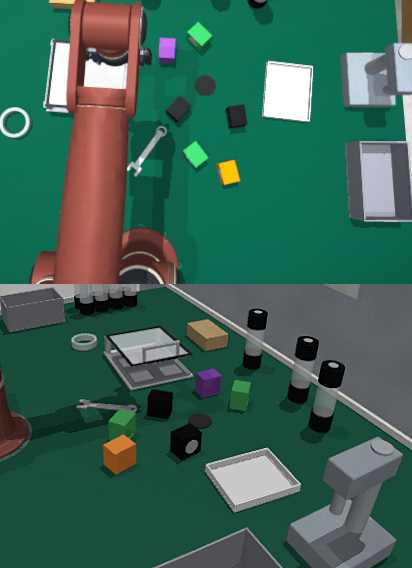

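Run:
```python
from h import *
w=dict(np.load('b_wrist.npz'))
H=carr([0,.145,.066])[0]; y=np.radians(-3.47); ey=np.array([-np.sin(y),np.cos(y),0]); ex=np.array([np.cos(y),np.sin(y),0])
def arc(f,px):
    for z in np.arange(.10,.26,.004):
        X=onz(f,px,z)[0]; v=(X-H)@ey; r=np.hypot(v,z-.066)
        if abs(r-.235)<.006: print(round(z,3),np.round(X,4),'r',round(r,4),'th',round(np.arctan2(z-.066,-v)-.21,3),'cx',round((X-H)@ex,4))
arc(w,[[388*.64,218*.64]])
f=dict(np.load('a_top.npz')); print('top'); arc(f,[[328/3.6+134.6,181/3.6+124.6]])
for z in (.11,.13,.15,.17,.19): 
    P=onz(w,[[388*.64,130*.64],[388*.64,305*.64]],z); print(z,np.linalg.norm(P[0]-P[1]))
# check gauge nest3, nests
print('corners of cover free edge',onz(w,[[405*.64,78*.64],[402*.64,332*.64]],.1)[:, :])
print('gauge post', [onz(w,[[232*.64,144*.64]],z)[0].round(4).tolist() for z in(.016,.054)])
print('nests',carr([[.05,-.05,.006],[.05,.05,.006],[-.05,.05,.006],[-.05,-.05,.006]]).round(4).tolist(), onz(w,np.array([[358,146],[232,144],[242,256],[350,256]])*.64,.006).round(4).tolist())
```

```text
0.104 [0.5355 0.0494 0.104 ] r 0.2295 th -0.044 cx 0.0014
0.108 [0.536  0.0494 0.108 ] r 0.2302 th -0.027 cx 0.0019
0.112 [0.5366 0.0493 0.112 ] r 0.231 th -0.01 cx 0.0025
0.116 [0.5371 0.0493 0.116 ] r 0.2318 th 0.007 cx 0.003
0.12 [0.5376 0.0492 0.12  ] r 0.2328 th 0.024 cx 0.0036
0.124 [0.5382 0.0492 0.124 ] r 0.2337 th 0.041 cx 0.0041
0.128 [0.5387 0.0491 0.128 ] r 0.2348 th 0.057 cx 0.0047
0.132 [0.5393 0.0491 0.132 ] r 0.2359 th 0.074 cx 0.0052
0.136 [0.5398 0.0491 0.136 ] r 0.237 th 0.09 cx 0.0058
0.14 [0.5404 0.049  0.14  ] r 0.2382 th 0.106 cx 0.0063
0.144 [0.5409 0.049  0.144 ] r 0.2395 th 0.122 cx 0.0069
0.148 [0.5415 0.0489 0.148 ] r 0.2409 th 0.137 cx 0.0074
top
0.104 [0.537  0.0492 0.104 ] r 0.2296 th -0.044 cx 0.0029
0.108 [0.5361 0.049  0.108 ] r 0.2306 th -0.027 cx 0.0021
0.112 [0.5353 0.0487 0.112 ] r 0.2317 th -0.01 cx 0.0013
0.116 [0.5345 0.0485 0.116 ] r 0.2328 th 0.006 cx 0.0005
0.12 [0.5336 0.0482 0.12  ] r 0.234 th 0.023 cx -0.0003
0.124 [0.5328 0.0479 0.124 ] r 0.2353 th 0.039 cx -0.0012
0.128 [0.532  0.0477 0.128 ] r 0.2366 th 0.055 cx -0.002
0.132 [0.5311 0.0474 0.132 ] r 0.238 th 0.071 cx -0.0028
0.136 [0.5303 0.0471 0.136 ] r 0.2394 th 0.087 cx -0.0036
0.14 [0.5295 0.0469 0.14  ] r 0.2409 th 0.102 cx -0.0044
0.11 0.12301338461952847
0.13 0.11643581642870168
0.15 0.10985824823787489
0.17 0.10328068004704817
0.19 0.09670311185622144
corners of cover free edge [[0.62880381 0.03247463 0.1       ]
 [0.44739858 0.04384529 0.1       ]]
gauge post [[0.5943, 0.1791, 0.016], [0.5938, 0.1682, 0.054]]
nests [[0.5859, 0.0778, 0.006], [0.5919, 0.1776, 0.006], [0.4921, 0.1836, 0.006], [0.4861, 0.0838, 0.006]] [[0.5859, 0.0728, 0.006], [0.5945, 0.1819, 0.006], [0.4953, 0.1861, 0.006], [0.4895, 0.0871, 0.006]]
```

Only two black caps are present, now that the arm is clear of the area. Cap A, at wrist (568,290), has its badge facing away-left. Cap B, at wrist (755,300), has its badge facing right in the side view. The bar is at wrist (388,130–305) and the cover is about shut, so I'll descend and pinch the bar.

Emit:
{"method": "move_arm", "body": {
  "rows": [
    [0.9,0,3.5,0,0,0,0.5],
    [0.9,0,3.5,0,0,0,0.3],
    [0,0,3.5,0,0,0,0.3],
    [0,0,3.5,0,0,0,0.3],
    [0,0,3,0,0,0,0.3],
    [0,0,2,0,0,0,0.3],
    [0,0,1.2,0,0,0,0.3],
    [0,0,1,0,0,0,0.3],
    [0,0,0,0,0,0,0.3],
    [0,0,0,0,0,0,-1],
    [0,0,0,0,0,0,-1],
    [0,0,0,0,0,0,-1],
    [0,0,0,0,0,0,-1],
    [0,0,0,0,0,0,-1],
    [0,0,0,0,0,0,-1],
    [0,0,0,0,0,0,-1],
    [0,0,0,0,0,0,-1]
  ]
}}

```text
time: 3.97
tool_pos: [0.5343, 0.047, 0.1186]
tool_rot: [-0.0, 1.0, -0.03, 0.0]
contact_force: [-0.0, -1.0, -0.5]
gripper_width: -0.003
grasp_force: 0.0
```

Run:
```python
from h import *
p,R,s=cur(); print(p,s['gripper_width'],s['grasp_force'],s['contact_force'],s['joint_pos'])
H=carr([0,.145,.066])[0]; y=np.radians(-3.47); ey=np.array([-np.sin(y),np.cos(y),0])
v=(p-H)@ey; print('v',v,'z',p[2]-.066,np.hypot(v,p[2]-.066),np.arctan2(p[2]-.066,-v)-.21)
f=grab('side','d_side.png')
cv2.imwrite('pics/d.png',cv2.resize(f['img'][120:240,170:330],None,fx=4,fy=4))
# arc plan from th=0 in tool coordinates
a=np.linspace(.21,.21+1.82,41); Y=-.235*np.cos(a); Z=.235*np.sin(a)
for i in range(40): print((round(-(Y[i+1]-Y[i])*100,2),round(-(Z[i+1]-Z[i])*100,2)),end=' ')
```

```text
[0.53427942 0.04696043 0.11859265] -0.002755562189827356 0.0 [-0.03410947 -0.95036694 -0.51621695] [-5.11405044e-02 -7.47732641e-02  1.91273210e+00  3.71660778e-05
  1.30351272e+00  1.57936421e+00]
v -0.22887176434727874 z 0.05259265199962654 0.23483669125541287 0.015869798202451713
(np.float64(-0.25), np.float64(-1.04)) (np.float64(-0.29), np.float64(-1.03)) (np.float64(-0.34), np.float64(-1.01)) (np.float64(-0.39), np.float64(-1.0)) (np.float64(-0.43), np.float64(-0.98)) (np.float64(-0.47), np.float64(-0.96)) (np.float64(-0.52), np.float64(-0.94)) (np.float64(-0.56), np.float64(-0.91)) (np.float64(-0.6), np.float64(-0.88)) (np.float64(-0.64), np.float64(-0.86)) (np.float64(-0.68), np.float64(-0.83)) (np.float64(-0.72), np.float64(-0.79)) (np.float64(-0.75), np.float64(-0.76)) (np.float64(-0.78), np.float64(-0.73)) (np.float64(-0.82), np.float64(-0.69)) (np.float64(-0.85), np.float64(-0.65)) (np.float64(-0.88), np.float64(-0.61)) (np.float64(-0.9), np.float64(-0.57)) (np.float64(-0.93), np.float64(-0.53)) (np.float64(-0.95), np.float64(-0.49)) (np.float64(-0.97), np.float64(-0.44)) (np.float64(-0.99), np.float64(-0.4)) (np.float64(-1.01), np.float64(-0.35)) (np.float64(-1.02), np.float64(-0.31)) (np.float64(-1.04), np.float64(-0.26)) (np.float64(-1.05), np.float64(-0.21)) (np.float64(-1.06), np.float64(-0.17)) (np.float64(-1.06), np.float64(-0.12)) (np.float64(-1.07), np.float64(-0.07)) (np.float64(-1.07), np.float64(-0.02)) (np.float64(-1.07), np.float64(0.03)) (np.float64(-1.07), np.float64(0.08)) (np.float64(-1.06), np.float64(0.13)) (np.float64(-1.05), np.float64(0.17)) (np.float64(-1.05), np.float64(0.22)) (np.float64(-1.03), np.float64(0.27)) (np.float64(-1.02), np.float64(0.32)) (np.float64(-1.01), np.float64(0.36)) (np.float64(-0.99), np.float64(0.41)) (np.float64(-0.97), np.float64(0.45))
```

View pics/d.png

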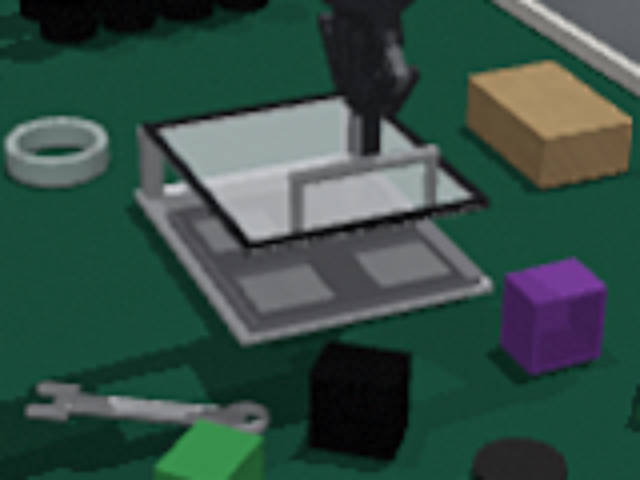

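The jaws closed empty: in the side crop the bar (297,175)–(435,152) stands in front of the fingers. I'll triangulate it from two views.

```bash
cat >> h.py <<'E'
def tri(obs):
    A=np.zeros((3,3));b=np.zeros(3)
    for f,p in obs:
        C,D=rays(f,p); d=D[0]/np.linalg.norm(D[0]); M=np.eye(3)-np.outer(d,d); A+=M;b+=M@C
    X=np.linalg.solve(A,b); return X,[np.round(proj(f,X)[0]-p,1).tolist() for f,p in obs]
E
python3 - <<'E'
from h import *
w=dict(np.load('b_wrist.npz'));t=dict(np.load('a_top.npz'));s=dict(np.load('b_side.npz'))
e=[[(388*.64,133*.64),(332/3.6+134.6,108/3.6+124.6),(278.5,158)],[(388*.64,302*.64),(323/3.6+134.6,254/3.6+124.6),(244.2,163.7)]]
for q in e:
    print(tri([(w,q[0]),(s,q[2])]),tri([(t,q[1]),(s,q[2])]),tri([(t,q[1]),(w,q[0])]))
# cover free edge corners side: (248,244)/4,(485,200)/4
for a,b in(((402*.64,332*.64),(170+62,120+61)),((405*.64,78*.64),(170+121.3,120+50.3))): print('edge',tri([(w,a),(s,b)]))
E
```

```text
(array([0.59428611, 0.04539597, 0.12122619]), [[0.5, -1.0], [-0.4, -0.0]]) (array([0.59376192, 0.04563026, 0.12084405]), [[0.3, -0.6], [-0.6, 0.1]]) (array([0.59330348, 0.04629999, 0.11652798]), [[0.1, -0.0], [-0.3, 0.1]])
(array([0.48138335, 0.05144052, 0.12521332]), [[1.0, -1.7], [-0.7, -0.2]]) (array([0.47837098, 0.04896392, 0.12577627]), [[0.5, -1.2], [-1.3, 0.2]]) (array([0.4765608 , 0.0519461 , 0.11510413]), [[-0.3, 0.0], [0.8, -0.1]])
edge (array([0.44038728, 0.04377549, 0.08075373]), [[-0.0, 0.0], [0.0, 0.0]])
edge (array([0.63261147, 0.03095923, 0.07725473]), [[0.6, -1.3], [-0.5, 0.0]])
```

Run:
```python
from h import *
s=grab('side'); w=grab('wrist'); p,R,st=cur()
for d in(-.05,0,.019): print(d,(proj(s,p-[0,0,d])[0]-[170,120])*4, proj(w,p-[0,0,d])[0])
print(st['gripper_width'],st['grasp_force'])
cv2.imwrite('pics/e.png',np.hstack([cv2.resize(s['img'][130:190,220:300],(800,600))[:,200:600],cv2.resize(w['img'],(400,300))[np.r_[0:300,0:300]]]))
```

```text
-0.05 [362.07560197 108.95791511] [249.50069988 300.92092834]
0 [360.81770196 170.34415644] [249.4902048  241.34414835]
0.019 [360.34813247 193.11978322] [249.48735995 226.6672311 ]
-0.0013465228446546704 0.0
```

View pics/e.png

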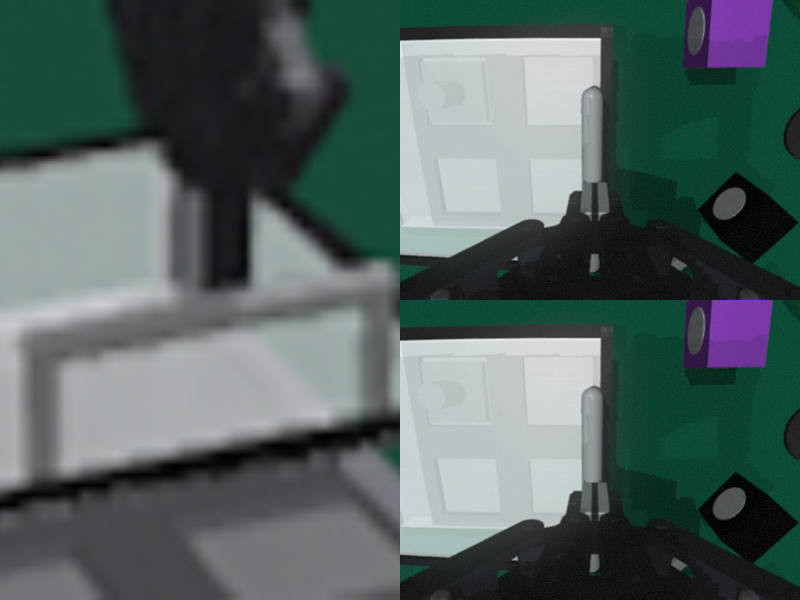

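The shut tips end at the bar's top: panel rows 285–320, where I predicted 383. I'll open, go 17 mm lower and close again.

Emit:
{"method": "move_arm", "body": {
  "rows": [
    [0,0,0,0,0,0,0.3],
    [0,0,0,0,0,0,0.3],
    [0,0,0,0,0,0,0.3],
    [0,0,0,0,0,0,0.3],
    [0,0,0,0,0,0,0.3],
    [0,0,0.6,0,0,0,0.3],
    [0,0,0.6,0,0,0,0.3],
    [0,0,0.5,0,0,0,0.3],
    [0,0,0,0,0,0,-1],
    [0,0,0,0,0,0,-1],
    [0,0,0,0,0,0,-1],
    [0,0,0,0,0,0,-1],
    [0,0,0,0,0,0,-1],
    [0,0,0,0,0,0,-1],
    [0,0,0,0,0,0,-1],
    [0,0,0,0,0,0,-1]
  ]
}}

```text
time: 5.45
tool_pos: [0.5344, 0.0487, 0.1015]
tool_rot: [-0.002, 1.0, -0.03, 0.0]
contact_force: [1.2, 6.4, -2.2]
gripper_width: 0.112
grasp_force: 58.5
```

Emit:
{"method": "move_arm", "body": {
  "rows": [
    [0,-0.27,-1.03,0,0,0,-1],
    [0,-0.31,-1.02,0,0,0,-1],
    [0,-0.36,-1.0,0,0,0,-1],
    [0,-0.41,-0.99,0,0,0,-1],
    [0,-0.45,-0.97,0,0,0,-1],
    [0,-0.5,-0.95,0,0,0,-1],
    [0,-0.54,-0.92,0,0,0,-1],
    [0,-0.58,-0.9,0,0,0,-1],
    [0,-0.62,-0.87,0,0,0,-1],
    [0,-0.66,-0.84,0,0,0,-1],
    [0,-0.7,-0.81,0,0,0,-1],
    [0,-0.73,-0.78,0,0,0,-1],
    [0,-0.77,-0.75,0,0,0,-1],
    [0,-0.8,-0.71,0,0,0,-1],
    [0,-0.83,-0.67,0,0,0,-1],
    [0,-0.86,-0.63,0,0,0,-1],
    [0,-0.89,-0.59,0,0,0,-1],
    [0,-0.92,-0.55,0,0,0,-1]
  ]
}}

```text
time: 6.95
tool_pos: [0.5415, 0.157, 0.2524]
tool_rot: [0.003, 1.0, -0.03, 0.001]
contact_force: [4.5, -8.4, 1.5]
gripper_width: 0.108
grasp_force: 58.7
```

Run:
```python
from h import *
p,R,s=cur(); print(p,s['gripper_width'],s['grasp_force'],s['contact_force'],s['joint_pos'].round(2))
f=grab('side'); cv2.imwrite('pics/f.png',f['img'][80:280,130:400])
```

```text
[0.54153964 0.15702773 0.25242367] 0.10830402320541369 58.68278682231903 [ 4.50119255 -8.35650683  1.47179221] [ 0.15 -0.11  1.72 -0.01  1.53  1.78]
```

View pics/f.png

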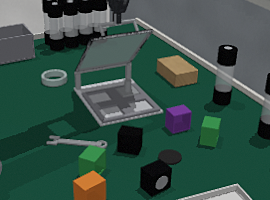

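The cover is rising with the bar, about 50° up in the side view. I'll continue the arc.

Emit:
{"method": "move_arm", "body": {
  "rows": [
    [0,-0.94,-0.51,0,0,0,-1],
    [0,-0.96,-0.47,0,0,0,-1],
    [0,-0.98,-0.42,0,0,0,-1],
    [0,-1.0,-0.38,0,0,0,-1],
    [0,-1.02,-0.33,0,0,0,-1],
    [0,-1.03,-0.28,0,0,0,-1],
    [0,-1.05,-0.24,0,0,0,-1],
    [0,-1.06,-0.19,0,0,0,-1],
    [0,-1.06,-0.14,0,0,0,-1],
    [0,-1.07,-0.09,0,0,0,-1],
    [0,-1.07,-0.04,0,0,0,-1],
    [0,-1.07,0.01,0,0,0,-1],
    [0,-1.07,0.05,0,0,0,-1],
    [0,-1.07,0.1,0,0,0,-1],
    [0,-1.06,0.15,0,0,0,-1],
    [0,-1.05,0.2,0,0,0,-1],
    [0,-1.04,0.25,0,0,0,-1],
    [0,-1.03,0.29,0,0,0,-1],
    [0,-1.01,0.34,0,0,0,-1],
    [0,-1.0,0.39,0,0,0,-1]
  ]
}}

```text
time: 8.67
tool_pos: [0.5557, 0.3693, 0.2753]
tool_rot: [-0.006, 1.0, -0.029, 0.006]
contact_force: [-0.9, 5.1, 19.9]
gripper_width: -0.001
grasp_force: 10.0
```

Run:
```python
from h import *
p,R,s=cur(); print(p,s['gripper_width'],s['grasp_force'],s['contact_force'],s['joint_pos'].round(2))
H=carr([0,.145,.066])[0]; y=np.radians(-3.47); ey=np.array([-np.sin(y),np.cos(y),0])
v=(p-H)@ey; print('v',v); 
for dz in (0,.015): print(np.hypot(v,p[2]+dz-.066),np.arctan2(p[2]+dz-.066,-v)-.21)
```

```text
[0.55566395 0.36927911 0.27529109] -0.001192010953004544 9.964031595736742 [-0.91178273  5.08785956 19.8757241 ] [0.47 0.11 1.46 0.01 1.55 2.1 ]
v 0.09415030883723365
0.22949301231664368 1.7835283279539917
0.24325043786933326 1.758227411859148
```

Emit:
{"method": "move_arm", "body": {
  "rows": [
    [0,0,-1,0,0,0,-1],
    [0,0,-2,0,0,0,-1],
    [0,0,-2,0,0,0,-1],
    [0,0,0,0,0,0,-1]
  ]
}}

```text
time: 9.0
tool_pos: [0.5543, 0.3657, 0.3204]
tool_rot: [-0.002, 1.0, -0.03, 0.003]
contact_force: [-0.5, -0.5, 1.5]
gripper_width: -0.0
grasp_force: 0.0
```

Run:
```python
from h import *
p,R,s=cur(); print(p,s['contact_force'])
f=grab('side');t=grab('top'); np.savez('g_side',**f); np.savez('g_top',**t)
cv2.imwrite('pics/g.png',np.vstack([cv2.resize(f['img'][100:250,170:330],None,fx=2,fy=2),cv2.resize(t['img'][120:240,110:270],None,fx=2,fy=2)]))
```

```text
[0.55432636 0.36567339 0.32044614] [-0.51943443 -0.53610859  1.48827952]
```

View pics/g.png

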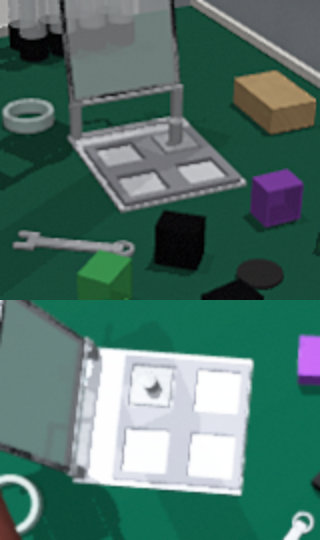

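The cover is well back, with the nests clear in both views. Next I'll measure the angle from its free edge and refine the nests from the white pockets.

Run:
```python
from h import *
t=dict(np.load('g_top.npz'));s=dict(np.load('g_side.npz'))
for th in(1.5,1.6,1.7,1.8,1.9):
    P=carr([[x,.145-.242*np.cos(th)+.004*np.sin(th),.066+.242*np.sin(th)] for x in(-.1,.1)])
    print(th,proj(t,P).round(0).tolist(),proj(s,P).round(0).tolist())
cv2.imwrite('pics/i.png',cv2.resize(np.hstack([t['img'][110:270,50:250],s['img'][50:210,160:300]]),None,fx=2.3,fy=2.3))
# nests: white pockets in top
m=((t['img'].min(2)>235)).astype(np.uint8)
for c,r in rect(t,m,.006,160,140,245,225,150): print(c.round(1),[np.round(v,1) for v in r])
print(carr([[.05,-.05,.006],[.05,.05,.006],[-.05,.05,.006],[-.05,-.05,.006]]).round(4).tolist())
```

```text
1.5 [[127.0, 193.0], [137.0, 113.0]] [[202.0, 84.0], [262.0, 77.0]]
1.6 [[117.0, 192.0], [127.0, 112.0]] [[200.0, 82.0], [258.0, 75.0]]
1.7 [[107.0, 192.0], [118.0, 112.0]] [[198.0, 80.0], [255.0, 73.0]]
1.8 [[98.0, 191.0], [109.0, 112.0]] [[195.0, 80.0], [253.0, 73.0]]
1.9 [[89.0, 191.0], [100.0, 112.0]] [[193.0, 80.0], [250.0, 73.0]]
[215.8 198. ] [array([485.5,  84.9]), array([67.5, 64.8]), np.float64(85.9)]
[182.4 195.4] [array([491.8, 185.5]), array([65. , 63.2]), np.float64(86.3)]
[218.6 165.9] [array([585.5,  78.1]), array([67. , 64.3]), np.float64(86.2)]
[185.3 162.5] [array([595.1, 182.5]), array([58.1, 53.4]), np.float64(85.8)]
[187.5 179.3] [array([540.4, 151.3]), array([233.8, 208.8]), np.float64(86.4)]
[[0.5859, 0.0778, 0.006], [0.5919, 0.1776, 0.006], [0.4921, 0.1836, 0.006], [0.4861, 0.0838, 0.006]]
```

View pics/i.png

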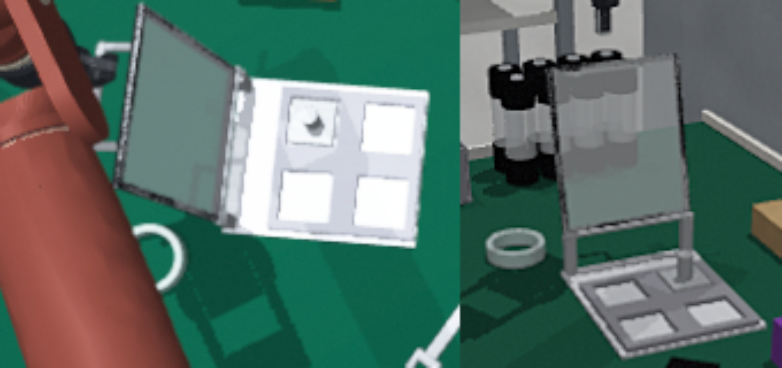

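The free edge at top (111,112)–(101,191) gives a cover angle of about 1.77, so it is past upright, and the nest model fits within 2 mm. Next I'll go over the cover to the gauge.

Emit:
{"method": "move_arm", "body": {
  "rows": [
    [0,0,-2.5,0,0,0,0],
    [0,0,-2.5,0,0,0,0],
    [0.6,2.3,0,0,0,0,0],
    [0.6,2.3,0,0,0,0,0],
    [0.6,2.3,0,0,0,0,0],
    [0.6,2.3,0,0,0,0,0],
    [0.6,2.3,0,0,0,0,0],
    [0.6,2.3,0,0,0,0,0],
    [0.6,2.3,0,0,0,0,0],
    [0.7,2.3,0,0,0,0,0],
    [0,0,3,0,0,0,0],
    [0,0,3,0,0,0,0],
    [0,0,3,0,0,0,0],
    [0,0,3,0,0,0,0],
    [0,0,3,0,0,0,0],
    [0,0,3,0,0,0,0],
    [0,0,0,0,0,0,0]
  ]
}}

```text
time: 10.52
tool_pos: [0.5855, 0.177, 0.1742]
tool_rot: [0.002, 1.0, -0.03, -0.008]
contact_force: [-0.4, -0.0, -1.8]
gripper_width: 0.501
grasp_force: 0.0
```

Run:
```python
from h import *
np.savez('c',yaw=np.radians(-3.55),o=[.5388,.1316])
p,R,s=cur(); print(p,s['gripper_width'],s['contact_force'],s['joint_pos'].round(2))
G=carr([.05,.05,.042])[0]; print(G); plan(G,tool(-3.5))
```

```text
[0.58547161 0.17702003 0.17415195] 0.500921857766317 [-0.44231261 -0.04569189 -1.79239616] [0.17 0.06 1.68 0.   1.42 1.8 ]
[0.59180003 0.17840808 0.042     ]
rot deg [0.21 0.94 0.06] shift cm [ 0.62 -0.18 13.22] world d [ 0.0063  0.0014 -0.1322]
```

Emit:
{"method": "move_arm", "body": {
  "rows": [
    [0.3,-0.1,2,0,0,0,0.1],
    [0.3,-0.1,2,0,0,0,0.1],
    [0,0,2,0,0,0,0.1],
    [0,0,2,0,0,0,0.1],
    [0,0,2,0,0,0,0.1],
    [0,0,1.5,0,0,0,0.1],
    [0,0,1,0,0,0,0.1],
    [0,0,0.5,0,0,0,0.1],
    [0,0,0,0,0,0,-1],
    [0,0,0,0,0,0,-1],
    [0,0,0,0,0,0,-1],
    [0,0,0,0,0,0,-1],
    [0,0,0,0,0,0,-1],
    [0,0,0,0,0,0,-1],
    [0,0,0,0,0,0,-1]
  ]
}}

```text
time: 11.77
tool_pos: [0.5975, 0.1798, 0.0548]
tool_rot: [-0.0, 1.0, -0.03, 0.0]
contact_force: [-1.1, -0.3, -0.1]
gripper_width: 0.001
grasp_force: 0.0
```

Emit:
{"method": "move_arm", "body": {
  "rows": [
    [-0.5,0.1,-1,0,0,0,0.1],
    [0,0,0,0,0,0,0.1],
    [0,0,0,0,0,0,0.1],
    [0,0,0,0,0,0,0.1],
    [0,0,0,0,0,0,0.1],
    [0,0,1,0,0,0,0.1],
    [0,0,0.8,0,0,0,0.1],
    [0,0,0.6,0,0,0,0.1],
    [0,0,0,0,0,0,0.1],
    [0,0,0,0,0,0,-1],
    [0,0,0,0,0,0,-1],
    [0,0,0,0,0,0,-1],
    [0,0,0,0,0,0,-1],
    [0,0,0,0,0,0,-1],
    [0,0,0,0,0,0,-1],
    [0,0,0,0,0,0,-1]
  ]
}}

```text
time: 13.1
tool_pos: [0.5939, 0.1794, 0.0423]
tool_rot: [-0.0, 1.0, -0.03, 0.002]
contact_force: [1.3, 1.1, 5.8]
gripper_width: -0.001
grasp_force: 2.9
```

Run:
```python
from h import *
p,R,s=cur(); print(p,s['gripper_width'],s['contact_force'],s['joint_pos'].round(3))
f=grab('side');w=grab('wrist')
for d in(0,.019): print(proj(f,p-[0,0,d])[0],proj(w,p-[0,0,d])[0])
cv2.imwrite('pics/j.png',np.hstack([cv2.resize(f['img'][110:210,200:300],(400,400)),cv2.resize(w['img'][100:356,128:384],(400,400))]))
```

```text
[0.59385767 0.17935076 0.04226376] -0.0009617324990033048 [1.2627812  1.14119839 5.77649454] [0.173 0.208 1.756 0.    1.175 1.804]
[256.91292142 163.18981414] [249.45235564 241.38513945]
[256.82748148 168.27978543] [249.48350084 226.82241576]
```

View pics/j.png

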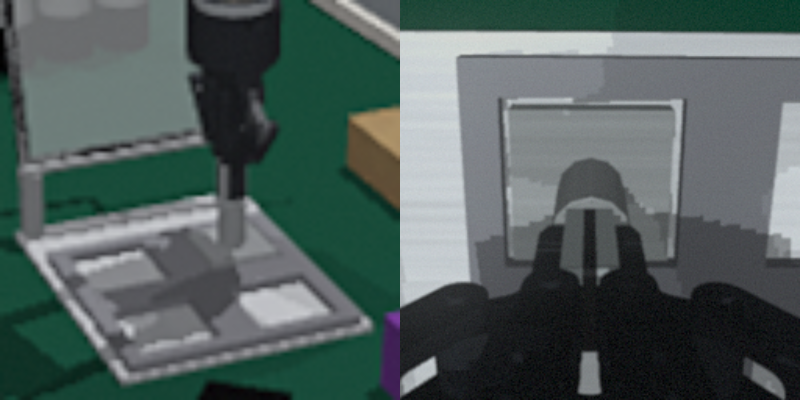

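Run:
```python
from h import *
p,R,s=cur(); w=manip.grab_frame('wrist'); f=manip.grab_frame('side')
for d in(-.02,-.01,0,.01,.02): 
    print(d,[proj(w,p+R.apply([x,0,d]))[0].round(1).tolist() for x in(-.011,0,.011)],proj(f,p+R.apply([0,0,d]))[0].round(1))
# post top centre & nest3 corners in both
P=carr([[.05,.05,.054],[.05,.05,.016],[.083,.083,.014],[.017,.083,.014],[.017,.017,.014],[.083,.017,.014]])
print('wrist crop',((proj(w,P)-[128,100])*1.5625).round(0).tolist()); print('side crop',((proj(f,P)-[200,110])*4).round(0).tolist())
print(manip.tip_reach, -np.array(w['R']).T@w['t'])
```

```text
-0.02 [[249.5, 282.8], [249.5, 260.7], [249.4, 237.5]] [257.  157.8]
-0.01 [[249.5, 271.5], [249.5, 250.5], [249.4, 228.5]] [257.  160.5]
0 [[249.5, 261.5], [249.5, 241.4], [249.4, 220.5]] [256.9 163.2]
0.01 [[249.5, 252.5], [249.5, 233.3], [249.4, 213.4]] [256.9 165.9]
0.02 [[249.5, 244.4], [249.5, 226.0], [249.4, 207.0]] [256.8 168.5]
wrist crop [[193.0, 244.0], [193.0, 196.0], [99.0, 105.0], [107.0, 273.0], [278.0, 274.0], [287.0, 106.0]]
side crop [[226.0, 201.0], [226.0, 242.0], [245.0, 220.0], [174.0, 234.0], [205.0, 269.0], [278.0, 254.0]]
0.019 [0.66409693 0.17495752 0.19681129]
```

The shut tips rest on the post top (wrist crop (590,205), contact 5.8 N) with the TCP reading 12 mm below it. So the real tips stand 12 mm behind the TCP, about 31 mm short of the stated reach. I'll use that from here on.

Emit:
{"method": "move_arm", "body": {
  "rows": [
    [-0.2,0,-1,0,0,0,0.1],
    [0,0,-0.5,0,0,0,0.1],
    [0,0,0,0,0,0,0.1],
    [0,0,0,0,0,0,0.1],
    [0,0,0,0,0,0,0.1],
    [0,0,1,0,0,0,0.1],
    [0,0,1,0,0,0,0.1],
    [0,0,1,0,0,0,0.1],
    [0,0,1,0,0,0,0.1],
    [0,0,0.5,0,0,0,0.1],
    [0,0,0,0,0,0,0.1],
    [0,0,0,0,0,0,-1],
    [0,0,0,0,0,0,-1],
    [0,0,0,0,0,0,-1],
    [0,0,0,0,0,0,-1],
    [0,0,0,0,0,0,-1],
    [0,0,0,0,0,0,-1],
    [0,0,0,0,0,0,-1]
  ]
}}

```text
time: 14.8
tool_pos: [0.5907, 0.1793, 0.0109]
tool_rot: [-0.0, 1.0, -0.03, 0.0]
contact_force: [1.0, -0.2, 0.7]
gripper_width: 0.268
grasp_force: 44.2
```

Emit:
{"method": "move_arm", "body": {
  "rows": [
    [0,0,-1,0,0,0,-1],
    [0,0,-2,0,0,0,-1],
    [0,0,-2.5,0,0,0,-1],
    [0,0,-2.5,0,0,0,-1],
    [0,0,-2,0,0,0,-1],
    [-0.1,1,0,0,0,0,-1],
    [-0.2,2,0,0,0,0,-1],
    [-0.2,3,0,0,0,0,-1],
    [-0.2,3,0,0,0,0,-1],
    [-0.2,3,0,0,0,0,-1],
    [-0.2,3,0,0,0,0,-1],
    [-0.2,3,0,0,0,0,-1],
    [-0.2,3,0,0,0,0,-1],
    [-0.2,3,0,0,0,0,-1],
    [-0.2,3,0,0,0,0,-1],
    [-0.2,3,0,0,0,0,-1],
    [-0.2,3,0,0,0,0,-1]
  ]
}}

```text
time: 16.22
tool_pos: [0.5456, -0.1504, 0.1087]
tool_rot: [-0.0, 1.0, -0.03, -0.001]
contact_force: [0.7, -0.4, -2.2]
gripper_width: 0.258
grasp_force: 59.2
```

Emit:
{"method": "move_arm", "body": {
  "rows": [
    [-0.2,3,0,0,0,0,-1],
    [-0.2,3,0,0,0,0,-1],
    [-0.2,3,0,0,0,0,-1],
    [-0.2,3,0,0,0,0,-1],
    [-0.2,3,0,0,0,0,-1],
    [-0.2,3,0,0,0,0,-1],
    [-0.2,3,0,0,0,0,-1],
    [-0.2,3,0,0,0,0,-1],
    [0,1.5,0,0,0,0,-1],
    [0,0,0,0,0,0,-1],
    [0,0,0,0,0,0,-1]
  ]
}}

```text
time: 17.13
tool_pos: [0.5153, -0.4023, 0.109]
tool_rot: [-0.001, 1.0, -0.031, -0.001]
contact_force: [0.5, 1.2, -3.1]
gripper_width: 0.266
grasp_force: 59.3
```

Run:
```python
from h import *
p,R,s=cur(); print(p,s['gripper_width'],s['grasp_force'],s['contact_force'])
plan([.513,-.436,.012],tool(-3.5))
```

```text
[ 0.51525046 -0.40234497  0.10898674] 0.2664737115190178 59.330406188964844 [ 0.5468431   1.20598963 -3.08345347]
rot deg [-0.12  0.1  -0.01] shift cm [-0.02  3.37  9.7 ] world d [-0.0023 -0.0337 -0.097 ]
```

Emit:
{"method": "move_arm", "body": {
  "rows": [
    [0,1.7,0,0,0,0,-1],
    [0,1.7,0,0,0,0,-1],
    [0,0,2,0,0,0,-1],
    [0,0,2,0,0,0,-1],
    [0,0,2,0,0,0,-1],
    [0,0,1.5,0,0,0,-1],
    [0,0,1,0,0,0,-1],
    [0,0,0.6,0,0,0,-1],
    [0,0,0.5,0,0,0,-1],
    [0,0,0,0,0,0,-1],
    [0,0,0,0,0,0,-0.1],
    [0,0,0,0,0,0,0.1],
    [0,0,0,0,0,0,0.1],
    [0,0,0,0,0,0,0.1],
    [0,0,-2,0,0,0,0.1],
    [0,0,-3,0,0,0,0.1],
    [0,0,-4,0,0,0,0.1],
    [0,0,-4,0,0,0,0.1],
    [0,0,-4,0,0,0,0.1],
    [0,0,0,0,0,0,1]
  ]
}}

```text
time: 18.8
tool_pos: [0.5182, -0.4404, 0.1974]
tool_rot: [0.007, 1.0, -0.03, 0.007]
contact_force: [0.4, -1.1, 1.6]
gripper_width: 0.677
grasp_force: 0.0
```

Run:
```python
from h import *
p,R,s=cur(); print(p,s['gripper_width'],s['joint_pos'].round(4).tolist())
f=grab('top');np.savez('k_top',**f)
m=dark(f,60)
for r in rect(f,m,.06,255,150,360,240): print('cap',r)
# steel gauge in tray? nest3 white check
print('nest3 mean',f['img'][158:167,181:190].mean(), 'tray px', proj(f,[.513,-.436,.03]))
g=cv2.cvtColor(f['img'],cv2.COLOR_BGR2GRAY); cv2.imwrite('pics/k.png',np.hstack([cv2.resize(f['img'][185:235,255:355],(800,400))]))
```

```text
[ 0.51819775 -0.44037793  0.19738095] 0.6768332605350216 [-0.8138, 0.1807, 1.5115, 0.0001, 1.4304, 0.8168]
cap (array([335.70588235, 215.88235294]), ((427.0143737792969, -271.3993835449219), (63.82801818847656, 54.0220832824707), 8.657187461853027))
cap (array([277.65454545, 209.38181818]), ((445.51702880859375, -102.44767761230469), (47.20024490356445, 64.51651763916016), 45.796714782714844))
cap (array([304.92592593, 185.01851852]), ((518.8439331054688, -181.48678588867188), (52.990196228027344, 54.08675003051758), 89.82695007324219))
nest3 mean 255.0 tray px [[388.41839863 189.7879334 ]]
```

Emit:
{"method": "move_arm", "body": {
  "rows": [
    [0,0,-1,0,0,-7,1],
    [0,0,-1,0,0,-7,1],
    [0,0,-1,0,0,-7,1],
    [0,0,-1,0,0,-7,1],
    [0,0,-1,0,0,-7,1],
    [0,0,-0.5,0,0,-7,1],
    [0,0,0,0,0,-7,1],
    [0,0,0,0,0,-7,1],
    [0,0,0,0,0,-7,1],
    [0,0,0,0,0,-7,1],
    [0,0,0,0,0,-7,1],
    [0,0,0,0,0,-7,1],
    [0,0,0,0,0,-7,1],
    [2.8,-1.8,0,0,0,-2.5,1],
    [2.8,-1.8,0,0,0,0,1],
    [2.8,-1.8,0,0,0,0,1],
    [2.8,-1.8,0,0,0,0,1],
    [2.8,-1.8,0,0,0,0,1],
    [0,0,0,0,0,0,1],
    [0,0,0,0,0,0,1]
  ]
}}

```text
time: 20.52
tool_pos: [0.4247, -0.2946, 0.2388]
tool_rot: [0.0, 0.706, 0.708, -0.0]
contact_force: [0.9, -0.4, -0.0]
gripper_width: 1.0
grasp_force: 0.0
```

Run:
```python
from h import *
p,R,s=cur(); print(p,R.as_matrix()[:,0].round(3),s['joint_pos'].round(4).tolist())
w=grab('wrist');np.savez('l_wrist',**w)
print(proj(w,[[.429,-.275,.06],[.429,-.252,.03],[.446,-.103,.06]]))
cv2.imwrite('pics/l.png',w['img'])
for r in rect(w,dark(w,40),.06,0,0,512,384,800): print(r)
```

```text
[ 0.42471459 -0.29460801  0.23882996] [-0.002  1.    -0.   ] [-0.7505, -0.2206, 1.8379, -0.0001, 1.5242, -0.7526]
[[253.17097111 146.1144773 ]
 [252.91487751 119.88904736]
 [273.66827146 -51.54445184]]
(array([259.42810635, 334.68041237]), ((438.8064270019531, -479.8321228027344), (189.37814331054688, 651.8885498046875), 89.26556396484375))
(array([250.79120879, 148.94505495]), ((427.0868835449219, -277.1927490234375), (46.40486145019531, 43.33229064941406), 8.148149490356445))
```

View pics/l.png

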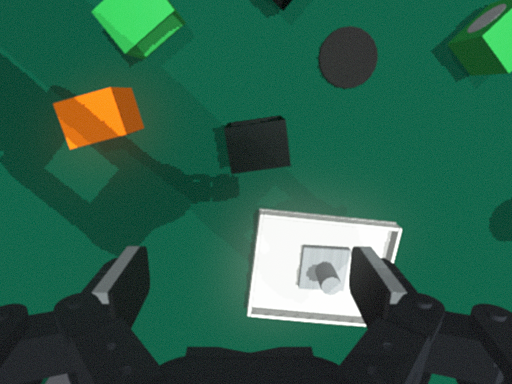

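The picture shows the gauge standing upright in the tray at (325,270). Cap B's top face corners are about (227,128), (287,122), (291,163) and (231,173), with the rim side toward the top of the picture.

```bash
cat > kin.py <<'E'
from h import *
from scipy.optimize import least_squares
# model: Rz(j1) * [r0,0,h] , Ry(j2)*v1, Ry(j3)*(e + L2 along), Rz(j4) Ry(j5) Rz(j6) d ; zero = up
def fk(j,P):
    r0,h,L1,e,L2,d=P
    R=Ro.from_euler('z',j[0]); p=R.apply([r0,0,h]); R=R*Ro.from_euler('y',j[1]); p=p+R.apply([0,0,L1])
    R=R*Ro.from_euler('y',j[2]); p=p+R.apply([e,0,L2]); R=R*Ro.from_euler('z',j[3])*Ro.from_euler('y',j[4])*Ro.from_euler('z',j[5]); p=p+R.apply([0,0,d])
    return p,R
E
python3 - <<'E'
from kin import *
w=dict(np.load('l_wrist.npz'))
g=cv2.cvtColor(w['img'],cv2.COLOR_BGR2GRAY)
c=np.array([[227,128],[287,122],[291,163],[231,173]]); X=onz(w,c,.06); print(X.round(4), X.mean(0).round(4))
print([np.linalg.norm(X[i]-X[(i+1)%4]).round(4) for i in range(4)],np.degrees(np.arctan2(*(X[1]-X[0])[[1,0]])),np.degrees(np.arctan2(*(X[2]-X[3])[[1,0]])))
print(g[112:180:2,258].tolist()); print(g[148,215:300:2].tolist())
p,R,s=cur(); J=[s['joint_pos']];Q=[p]
J+= [[-1.22598873,.0533662749,1.61429334,0,1.47597424,-.11899575],[-5.114e-2,-7.4773e-2,1.912732,0,1.3035127,1.579364],[-.8138,.1807,1.5115,.0001,1.4304,.8168],[.173,.208,1.756,0,1.175,1.804]]
Q+= [[.27938519,-.55836417,.21825758],[.53427942,.04696043,.11859265],[.51819775,-.44037793,.19738095],[.5939,.1794,.0423]]
r=least_squares(lambda P:np.concatenate([fk(j,list(P)+[.1])[0]-q for j,q in zip(J,Q)]),[0.1,.5,.45,.05,.5]); print(r.x,np.abs(r.fun).max())
P0,R0=fk(J[0],list(r.x)+[.1]); print(R0.as_matrix().round(3)); print(R.as_matrix().round(3)); np.save('P',np.r_[r.x,.1])
E
```

```text
[[ 0.4036 -0.2574  0.06  ]
 [ 0.4615 -0.2516  0.06  ]
 [ 0.4667 -0.2918  0.06  ]
 [ 0.4069 -0.302   0.06  ]] [ 0.4347 -0.2757  0.06  ]
[np.float64(0.0581), np.float64(0.0405), np.float64(0.0606), np.float64(0.0448)] 5.739395865459015 9.749721460099629
[74, 72, 72, 52, 41, 41, 43, 47, 41, 43, 40, 38, 38, 40, 33, 38, 38, 39, 34, 34, 40, 35, 38, 30, 32, 36, 36, 41, 35, 61, 71, 72, 71, 73]
[66, 47, 49, 41, 47, 41, 39, 31, 26, 36, 30, 32, 31, 30, 31, 42, 29, 33, 36, 37, 35, 36, 26, 32, 40, 38, 39, 33, 41, 40, 42, 38, 39, 39, 39, 33, 40, 69, 72, 76, 74, 74, 72]
[0.00159082 0.04458095 0.43351963 0.10063071 0.60985886] 0.07409753831449975
[[-1.    -0.002  0.   ]
 [-0.002  1.    -0.001]
 [-0.    -0.001 -1.   ]]
[[-0.002  1.     0.   ]
 [ 1.     0.002 -0.001]
 [-0.001  0.    -1.   ]]
```

```bash
cat >> kin.py <<'E'
def fk(j,P):
    r0,h,a,L1,e,L2,d=P[:7]; lat=P[7] if len(P)>7 else 0
    R=Ro.from_euler('z',j[0]); p=R.apply([r0,lat,h]); R=R*Ro.from_euler('y',j[1]); p=p+R.apply([a,0,L1])
    R=R*Ro.from_euler('y',j[2]); p=p+R.apply([e,0,L2]); R=R*Ro.from_euler('z',j[3])*Ro.from_euler('y',j[4])*Ro.from_euler('z',j[5]); p=p+R.apply([0,0,d])
    return p,R*Ro.from_euler('z',90,degrees=True)
E
python3 - <<'E'
from kin import *
p,R,s=cur(); J=[s['joint_pos']];Q=[p]
J+= [[-1.22598873,.0533662749,1.61429334,0,1.47597424,-.11899575],[-5.114e-2,-7.4773e-2,1.912732,0,1.3035127,1.579364],[-.8138,.1807,1.5115,.0001,1.4304,.8168],[.173,.208,1.756,0,1.175,1.804],[ 0.15,-0.11,1.72,-0.01,1.53,1.78],[.17,.06,1.68,0,1.42,1.8]]
Q+= [[.27938519,-.55836417,.21825758],[.53427942,.04696043,.11859265],[.51819775,-.44037793,.19738095],[.5939,.1794,.0423],[0.54153964,0.15702773,0.25242367],[.5855,.177,.1742]]
for j,q in zip(J,Q): print(np.round(j,3),np.round([np.hypot(q[0],q[1]),np.arctan2(q[1],q[0])-j[0],q[2]],4))
res=lambda P:np.concatenate([fk(j,list(P[:6])+[.25,P[6]])[0]-q for j,q in zip(J,Q)])
r=least_squares(res,[0.1,.5,.1,.45,.05,.5,.0]); print(r.x.round(4)); print(r.fun.reshape(-1,3).round(3))
E
```

```text
[-0.751 -0.218  1.835 -0.     1.524 -0.753] [0.518  0.1437 0.2393]
[-1.226  0.053  1.614  0.     1.476 -0.119] [0.6244 0.1191 0.2183]
[-0.051 -0.075  1.913  0.     1.304  1.579] [0.5363 0.1388 0.1186]
[-0.814  0.181  1.512  0.     1.43   0.817] [0.68   0.1094 0.1974]
[0.173 0.208 1.756 0.    1.175 1.804] [0.6204 0.1204 0.0423]
[ 0.15 -0.11  1.72 -0.01  1.53  1.78] [0.5638 0.1322 0.2524]
[0.17 0.06 1.68 0.   1.42 1.8 ] [0.6117 0.1236 0.1742]
[-0.0008  0.1949  0.0007  0.4286  0.0959  0.6102  0.0748]
[[ 0.     0.001  0.   ]
 [ 0.001 -0.     0.   ]
 [ 0.     0.001  0.   ]
 [ 0.     0.    -0.   ]
 [ 0.     0.    -0.001]
 [ 0.001 -0.002 -0.001]
 [-0.    -0.001  0.001]]
```

Emit:
{"method": "move_arm", "body": {
  "rows": [
    [0,0,0,0,7,0,1],
    [0,0,0,0,7,0,1],
    [0,0,0,0,7,0,1],
    [0,0,0,0,7,0,1],
    [0,0,0,0,7,0,1],
    [0,0,0,0,7,0,1],
    [0,0,0,0,7,0,1],
    [0,0,0,0,0,0,1],
    [0,0,0,0,0,0,1]
  ]
}}

```text
time: 21.32
tool_pos: [0.4253, -0.2972, 0.2369]
tool_rot: [-0.294, 0.644, 0.643, 0.293]
contact_force: [-0.6, -0.7, -0.2]
gripper_width: 0.997
grasp_force: 0.0
```

```bash
cat >> kin.py <<'E'
LO=np.array([-3.01,-1.01,.06,-1.02,.09,-3.14]);HI=np.array([3.01,2.22,2.58,4.17,2.62,3.14])
def ik(p,R,q0):
    P=np.load('P.npy')
    def f(j):
        a,b=fk(j,P); return np.r_[(a-p)*10,(b.inv()*R).as_rotvec()]
    best=None
    for dq in ([0]*6,[0,0,0,.8,0,0],[0,0,0,-.8,0,0],[0,0,0,1.5,0,-1.5],[.3,.2,-.3,0,.3,0]):
        r=least_squares(f,np.clip(np.array(q0)+dq,LO+.01,HI-.01),bounds=(LO,HI))
        if best is None or r.cost<best.cost-1e-9: best=r
    return best.x,best.cost
E
python3 - <<'E'
from kin import *
p,R,s=cur(); j=s['joint_pos']; print(p,j.round(4).tolist())
P=[-.0008,.1949,.0007,.4286,.0959,.6102,.25,.0748]
def res(x):
    Q=list(P);Q[1]+=x[0];Q[6]+=x[0]; a,b=fk(j,Q); return a-p
r=least_squares(res,[-.05]); print(r.x,r.fun)
P[1]+=r.x[0];P[6]+=r.x[0]; np.save('P',P); print(P); a,b=fk(j,P); print(np.degrees((b.inv()*R).as_rotvec()))
# plans
q=j
def show(n,p,R,q):
    x,c=ik(p,R,q); print(n,np.round(p,3),x.round(2).tolist(),'cost',round(c,6)); return x
OFF=.038
G=np.array([.434-.0,-.275,.030])+.012*np.array([np.sin(np.radians(8)),-np.cos(np.radians(8)),0])
for a in(45,50,55):
    R1=tool(90+8,a); qa=show(f'B pick{a}',G+R1.apply([0,0,OFF]),R1,q)
    for n,cx in((0,-.05),(1,.05)):
      for hd in(180,-90,90):
        R2=tool(hd-3.55,a-90); g=carr([cx,-.05,.041])[0]; show(f' place n{n} h{hd}',g+R2.apply([0,0,OFF]),R2,qa)
    R3=tool(46-180,a); GA=np.array([.446,-.103,.03])+.012*np.array([.69,.72,0]); show(f'A pick{a}',GA+R3.apply([0,0,OFF]),R3,q)
E
```

```text
[ 0.42528152 -0.29718714  0.23691417] [-0.9933, 0.2163, 1.5749, 0.4867, 2.0659, -0.9189]
[0.0415288] [ 8.32685940e-04 -6.41018378e-06  1.66464854e-05]
[-0.0008, np.float64(0.23642880492557888), 0.0007, 0.4286, 0.0959, 0.6102, np.float64(0.2915288049255789), 0.0748]
[ 1.27222187e-14  1.27222187e-14 -7.95138670e-15]
B pick45 [ 0.432 -0.26   0.003] [-0.9, 0.46, 1.69, 0.37, 1.7, -1.13] cost 0.0
 place n0 h180 [0.513 0.083 0.014] [0.07, -0.33, 2.5, -0.45, 0.21, -1.04] cost 0.0
 place n0 h-90 [0.487 0.112 0.014] [-0.17, -0.01, 2.1, 0.49, 1.16, -3.14] cost 0.115579
 place n0 h90 [0.484 0.058 0.014] [0.35, 0.27, 1.92, -0.72, 1.4, 0.71] cost 0.0
 place n1 h180 [0.612 0.077 0.014] [0.04, -0.04, 2.26, -0.46, 0.16, -1.05] cost 0.0
 place n1 h-90 [0.587 0.105 0.014] [-0.17, 0.23, 1.85, 0.52, 1.21, -3.14] cost 0.105981
 place n1 h90 [0.584 0.052 0.014] [0.29, 0.43, 1.7, -0.74, 1.4, 0.63] cost 0.0
A pick45 [ 0.436 -0.114  0.003] [-0.07, 0.32, 1.87, -0.57, 1.53, -2.24] cost 0.0
B pick50 [ 0.432 -0.258  0.006] [-0.92, 0.51, 1.65, 0.4, 1.77, -1.14] cost 0.0
 place n0 h180 [0.51  0.083 0.012] [0.06, -0
[... 504 characters left out ...]
37, 1.84, -0.62, 1.59, -2.22] cost 0.0
B pick55 [ 0.431 -0.256  0.008] [-0.93, 0.55, 1.62, 0.42, 1.84, -1.14] cost 0.0
 place n0 h180 [0.508 0.083 0.01 ] [0.06, -0.3, 2.42, -0.16, 0.43, -1.33] cost 0.0
 place n0 h-90 [0.487 0.107 0.01 ] [-0.13, -0.03, 2.1, 0.38, 1.13, -3.14] cost 0.066952
 place n0 h90 [0.484 0.063 0.01 ] [0.3, 0.18, 1.96, -0.59, 1.3, 0.61] cost 0.0
 place n1 h180 [0.607 0.077 0.01 ] [0.03, -0.03, 2.19, -0.14, 0.38, -1.37] cost 0.0
 place n1 h-90 [0.587 0.1   0.01 ] [-0.13, 0.21, 1.85, 0.41, 1.16, -3.14] cost 0.062104
 place n1 h90 [0.584 0.057 0.01 ] [0.24, 0.36, 1.74, -0.6, 1.31, 0.54] cost 0.0
A pick55 [ 0.433 -0.117  0.008] [-0.03, 0.42, 1.81, -0.66, 1.65, -2.2] cost 0.0
```

Run:
```python
from kin import *
p,R,s=cur(); w=grab('wrist')
for d in(-.05,-.04,-.03,-.02,-.01,0,.01,.02):
    print(d,[proj(w,p+R.apply([x,-.0425,d]))[0].round(0).tolist() for x in(.011,-.011)],[proj(w,p+R.apply([x,.0425,d]))[0].round(0).tolist() for x in(.011,-.011)])
g=cv2.cvtColor(w['img'],cv2.COLOR_BGR2GRAY)
for r in range(240,312,8): print(r,g[r,84:160:4].tolist())
```

```text
-0.05 [[125.0, 273.0], [132.0, 326.0]] [[371.0, 272.0], [365.0, 326.0]]
-0.04 [[134.0, 259.0], [140.0, 309.0]] [[362.0, 259.0], [357.0, 309.0]]
-0.03 [[142.0, 247.0], [147.0, 295.0]] [[354.0, 247.0], [349.0, 295.0]]
-0.02 [[149.0, 237.0], [153.0, 282.0]] [[347.0, 237.0], [343.0, 282.0]]
-0.01 [[155.0, 228.0], [159.0, 271.0]] [[341.0, 228.0], [338.0, 271.0]]
0 [[161.0, 220.0], [164.0, 261.0]] [[336.0, 220.0], [333.0, 261.0]]
0.01 [[165.0, 213.0], [168.0, 252.0]] [[331.0, 213.0], [328.0, 252.0]]
0.02 [[170.0, 207.0], [172.0, 244.0]] [[327.0, 207.0], [324.0, 244.0]]
240 [85, 86, 86, 84, 84, 82, 84, 81, 83, 86, 82, 82, 76, 81, 63, 63, 59, 54, 64]
248 [87, 84, 80, 109, 146, 169, 172, 172, 174, 186, 186, 209, 208, 212, 60, 50, 78, 80, 84]
256 [172, 172, 172, 174, 171, 172, 174, 175, 172, 205, 209, 206, 166, 55, 46, 44, 81, 84, 87]
264 [170, 172, 172, 174, 170, 120, 72, 98, 212, 209, 212, 79, 50, 48, 51, 45, 65, 83, 84]
272 [176, 169, 174, 165, 71, 69, 207, 211, 211, 198, 62, 53, 51, 49, 44, 50, 56, 85, 85]
280 [170, 169, 72, 69, 129, 211, 206, 207, 120, 58, 51, 50, 50, 49, 51, 40, 45, 87, 84]
288 [118, 70, 69, 209, 211, 205, 209, 62, 56, 51, 44, 50, 46, 46, 44, 52, 44, 83, 83]
296 [65, 70, 65, 121, 215, 212, 105, 53, 45, 47, 45, 50, 44, 46, 42, 40, 80, 75, 82]
304 [59, 67, 62, 66, 61, 97, 90, 61, 47, 44, 44, 41, 42, 43, 44, 78, 76, 79, 85]
```

Run:
```python
from kin import *
a=55; OFF=.038
G=np.array([.433,-.275,.030])+.012*np.array([np.sin(np.radians(8)),-np.cos(np.radians(8)),0])
R1=tool(98,a); T=G+R1.apply([0,0,OFF]); plan(T-R1.apply([0,0,.09]),R1)
p,R,s=cur(); x,c=ik(T-R1.apply([0,0,.09]),R1,s['joint_pos']); print(x.round(2),c,T)
```

```text
rot deg [ 6.26  6.06 -4.94] shift cm [-16.61   1.03   7.46] world d [ 0.0149 -0.0324 -0.1788]
[-0.97  0.59  1.46  0.4   1.97 -1.13] 2.4285591412734167e-29 [ 0.43033793 -0.25605837  0.0082041 ]
```

Emit:
{"method": "move_arm", "body": {
  "rows": [
    [0,0,0,3.1,3,-2.5,1],
    [0,0,0,3.1,3,-2.5,1],
    [-2,0.1,0.9,0,0,0,1],
    [-2,0.1,0.9,0,0,0,1],
    [-2,0.1,0.9,0,0,0,1],
    [-2,0.1,0.9,0,0,0,1],
    [-2,0.1,0.9,0,0,0,1],
    [-2,0.1,0.9,0,0,0,1],
    [-2,0.2,0.9,0,0,0,1],
    [-1.6,0.2,0.9,0,0,0,1],
    [-1,0,0.3,0,0,0,1],
    [0,0,0,0,0,0,1],
    [0,0,0,0,0,0,1],
    [0,0,0,0,0,0,1]
  ]
}}

```text
time: 22.53
tool_pos: [0.4411, -0.3284, 0.0623]
tool_rot: [-0.347, 0.581, 0.671, 0.303]
contact_force: [-0.4, 0.4, -0.0]
gripper_width: 1.001
grasp_force: 0.0
```

Run:
```python
from kin import *
a=55; OFF=.038
G=np.array([.433,-.275,.030])+.012*np.array([np.sin(np.radians(8)),-np.cos(np.radians(8)),0])
R1=tool(98,a); T=G+R1.apply([0,0,OFF]); plan(T,R1); print(cur()[0])
```

```text
rot deg [0.07 0.18 0.21] shift cm [-0.23 -0.06  9.09] world d [-0.0108  0.0723 -0.0541]
[ 0.44114319 -0.32838909  0.06226304]
```

Emit:
{"method": "move_arm", "body": {
  "rows": [
    [-0.2,-0.1,2,0,0,0,1],
    [0,0,2,0,0,0,1],
    [0,0,2,0,0,0,1],
    [0,0,1.5,0,0,0,1],
    [0,0,1.1,0,0,0,1],
    [0,0,0.5,0,0,0,1],
    [0,0,0,0,0,0,1],
    [0,0,0,0,0,0,-1],
    [0,0,0,0,0,0,-1],
    [0,0,0,0,0,0,-1],
    [0,0,0,0,0,0,-1],
    [0,0,0,0,0,0,-1],
    [0,0,0,0,0,0,-1]
  ]
}}

```text
time: 23.62
tool_pos: [0.4299, -0.2563, 0.0076]
tool_rot: [-0.347, 0.582, 0.67, 0.304]
contact_force: [0.8, -3.2, 5.6]
gripper_width: 0.691
grasp_force: 65.1
```

Emit:
{"method": "move_arm", "body": {
  "rows": [
    [0.8,0,-0.6,0,0,0,-1],
    [1.6,0,-1.15,0,0,0,-1],
    [2.05,0,-1.43,0,0,0,-1],
    [2.05,0,-1.43,0,0,0,-1],
    [2.05,0,-1.43,0,0,0,-1],
    [2.05,0,-1.43,0,0,0,-1],
    [2.05,0,-1.43,0,0,0,-1],
    [2.05,0,-1.43,0,0,0,-1],
    [2.05,0,-1.43,0,0,0,-1],
    [0,0,0,0,0,0,-1],
    [0,0,0,0,0,0,-1]
  ]
}}

```text
time: 24.53
tool_pos: [0.4292, -0.2559, 0.2122]
tool_rot: [-0.346, 0.582, 0.671, 0.303]
contact_force: [-0.7, -0.4, -1.3]
gripper_width: 0.694
grasp_force: 64.8
```

```bash
cat >> kin.py <<'E'
from scipy.spatial.transform import Slerp
def path(p1,R1,n=8,q=None):
    p0,R0,s=cur(); q=s['joint_pos'] if q is None else q
    S=Slerp([0,1],Ro.concatenate([R0,R1]))
    for t in np.linspace(0,1,n+1)[1:]:
        x,c=ik(p0+(np.array(p1)-p0)*t,S(t),q); print(round(t,2),x.round(2).tolist(),'ok' if c<1e-6 else 'COST %.4f'%c); q=x
    return q
E
python3 - <<'E'
from kin import *
p,R,s=cur(); print(p,s['gripper_width'],s['grasp_force'],s['joint_pos'].round(2))
R2=tool(180-3.55,-35); g=carr([.05,-.05,.041])[0]; T=g+R2.apply([0,0,.038]); print('T',T)
print('rot only'); q=path(p,R2); plan(T+[0,0,.1],R2); 
x,c=ik(T+[0,0,.1],R2,q);print(x.round(2),c)
R3=tool(98,-35); print('via tilt'); q=path(p,R3,4); plan(p,R3)
E
```

```text
[ 0.42917228 -0.25586689  0.21222072] 0.694295160946919 64.81935650110245 [-0.93  0.27  1.59  0.48  2.11 -1.  ]
T [0.60736216 0.07725037 0.00987222]
rot only
0.12 [-0.9, 0.19, 1.63, 0.4, 2.02, -1.19] ok
0.25 [-0.87, 0.09, 1.68, 0.33, 1.91, -1.37] ok
0.38 [-0.86, -0.02, 1.75, 0.29, 1.78, -1.54] ok
0.5 [-0.85, -0.14, 1.84, 0.27, 1.65, -1.71] ok
0.62 [-0.85, -0.26, 1.94, 0.27, 1.51, -1.89] ok
0.75 [-0.87, -0.39, 2.04, 0.31, 1.37, -2.09] ok
0.88 [-0.9, -0.51, 2.15, 0.39, 1.25, -2.32] ok
1.0 [-0.96, -0.63, 2.26, 0.51, 1.15, -2.6] ok
rot deg [ 14.93 -74.09 -84.44] shift cm [-7.01 34.35 17.4 ] world d [ 0.1782  0.3331 -0.1023]
[ 0.03 -0.22  2.15 -0.09  0.6  -1.42] 1.0235140182406392e-22
via tilt
0.25 [-0.86, 0.05, 1.7, 0.31, 1.86, -0.99] ok
0.5 [-0.75, -0.16, 1.84, 0.11, 1.6, -0.9] ok
0.75 [-0.59, -0.34, 1.99, -0.17, 1.35, -0.71] ok
1.0 [-0.4, -0.44, 2.14, -0.57, 1.16, -0.38] ok
rot deg [ 2.100e-01 -8.981e+01  7.000e-02] shift cm [0. 0. 0.] world d [0. 0. 0.]
```

Emit:
{"method": "move_arm", "body": {
  "rows": [
    [0,0,0,1.07,-5.29,-6.03,-1],
    [0,0,0,1.07,-5.29,-6.03,-1],
    [0,0,0,1.07,-5.29,-6.03,-1],
    [0,0,0,1.07,-5.29,-6.03,-1],
    [0,0,0,1.07,-5.29,-6.03,-1],
    [0,0,0,1.07,-5.29,-6.03,-1],
    [0,0,0,1.07,-5.29,-6.03,-1],
    [0,0,0,1.07,-5.29,-6.03,-1],
    [0,0,0,1.07,-5.29,-6.03,-1],
    [0,0,0,1.07,-5.29,-6.03,-1],
    [0,0,0,1.07,-5.29,-6.03,-1],
    [0,0,0,1.07,-5.29,-6.03,-1],
    [0,0,0,1.07,-5.29,-6.03,-1],
    [0,0,0,1.07,-5.29,-6.03,-1],
    [0,0,0,0,0,0,-1],
    [0,0,0,0,0,0,-1]
  ]
}}

```text
time: 25.87
tool_pos: [0.4276, -0.2545, 0.2087]
tool_rot: [0.226, 0.108, 0.968, 0.035]
contact_force: [0.1, -1.0, -0.2]
gripper_width: 0.699
grasp_force: 64.7
```

Emit:
{"method": "move_arm", "body": {
  "rows": [
    [-0.5,2,1,0,0,0,-1],
    [-0.5,2.4,1.2,0,0,0,-1],
    [-0.5,2.5,1.3,0,0,0,-1],
    [-0.5,2.5,1.3,0,0,0,-1],
    [-0.5,2.5,1.3,0,0,0,-1],
    [-0.5,2.5,1.3,0,0,0,-1],
    [-0.5,2.5,1.3,0,0,0,-1],
    [-0.5,2.5,1.3,0,0,0,-1],
    [-0.5,2.5,1.3,0,0,0,-1],
    [-0.5,2.5,1.3,0,0,0,-1],
    [-0.5,2.5,1.3,0,0,0,-1],
    [-0.5,2.5,1.3,0,0,0,-1],
    [-0.5,2.5,1,0,0,0,-1],
    [-0.5,2.5,0.5,0,0,0,-1],
    [0,0,0,0,0,0,-1],
    [0,0,0,0,0,0,-1],
    [0,0,0,0,0,0,-1]
  ]
}}

```text
time: 27.28
tool_pos: [0.6306, 0.0673, 0.1306]
tool_rot: [0.227, 0.107, 0.968, 0.034]
contact_force: [-0.4, -0.8, -1.2]
gripper_width: 0.699
grasp_force: 64.9
```

Run:
```python
from kin import *
p,R,s=cur(); print(p,s['gripper_width'],s['grasp_force'],s['joint_pos'].round(2))
R2=tool(180-3.55,-35); g=carr([.05,-.05,.041])[0]; T=g+R2.apply([0,0,.038])
plan(T,R2)
w=grab('wrist');np.savez('m_wrist',**w); t=grab('top'); np.savez('m_top',**t); cv2.imwrite('pics/m_w.png',w['img']); f=grab('side');np.savez('m_side',**f)
# badge: bright grey blob near cap top expected
c=p-R.apply([0,0,.038])+[0,0,.011]; print('cap top expected',c, proj(t,c),proj(w,c))
```

```text
[0.63056123 0.06734245 0.13064265] 0.6986510494853557 64.92668956518173 [-0.02 -0.13  2.    0.04  0.81 -1.39]
rot deg [ 1.82 -8.82 -9.81] shift cm [8.87 0.85 8.53] world d [-0.0232  0.0099 -0.1208]
cap top expected [0.61362398 0.06669847 0.17565316] [[218.34920136 141.81286679]] [[252.53848002 308.1202482 ]]
```

Emit:
{"method": "move_arm", "body": {
  "rows": [
    [0,0,0,0.6,-2.94,-3.27,-1],
    [0,0,0,0.6,-2.94,-3.27,-1],
    [0,0,0,0.6,-2.94,-3.27,-1],
    [1.5,0.2,1.45,0,0,0,-1],
    [1.5,0.2,1.45,0,0,0,-1],
    [1.5,0.2,1.45,0,0,0,-1],
    [0.5,0.2,0.4,0,0,0,-1],
    [0,0,0,0,0,0,-1],
    [0,0,0,0,0,0,-1],
    [0,0,0,0,0,0,-1]
  ]
}}

```text
time: 28.27
tool_pos: [0.6188, 0.0758, 0.0662]
tool_rot: [0.303, 0.03, 0.952, -0.009]
contact_force: [1.0, 0.2, -0.6]
gripper_width: 0.701
grasp_force: 64.9
```

Run:
```python
from kin import *
p,R,s=cur(); print(p,s['gripper_width'],s['grasp_force'],s['joint_pos'].round(2))
R2=tool(180-3.55,-35); g=carr([.05,-.05,.041])[0]; T=g+R2.apply([0,0,.038])
plan(T,R2)
t=grab('top'); f=grab('side'); np.savez('m_top',**t); np.savez('m_side',**f); w=grab('wrist')
c=p-R.apply([0,0,.038])+[0,0,.011]; print('cap top expected',c)
a=[]
for n,F in(('top',t),('side',f),('wrist',w)):
    q=proj(F,c)[0]; print(n,q); x,y=int(q[0]),int(q[1]); I=F['img'][max(0,y-40):y+40,max(0,x-50):x+50]; a.append(cv2.resize(I,(260,208) if 0 else (I.shape[1]*260//max(I.shape[1],1),I.shape[0]*260//I.shape[1]),interpolation=cv2.INTER_CUBIC)[:200])
h=min(i.shape[0] for i in a); cv2.imwrite('pics/n.png',np.hstack([i[:h] for i in a]))
for F in(t,f):
    q=proj(F,c)[0].astype(int); hsv=cv2.cvtColor(F['img'],cv2.COLOR_BGR2HSV)
    for r in range(q[1]-14,q[1]+20,2): print(r,' '.join('%3d'%v for v in F['img'][r,q[0]-20:q[0]+22:2].max(1)))
```

```text
[0.61883535 0.07579534 0.06615437] 0.7009849744765562 64.91347432136536 [ 0.03 -0.12  2.15 -0.11  0.5  -1.4 ]
rot deg [ 0.03  0.32 -0.02] shift cm [4.17 0.07 3.95] world d [-0.0115  0.0015 -0.0563]
cap top expected [0.5969052  0.07713621 0.10815873]
top [216.35083859 153.94207725]
side [273.54848519 157.49631998]
wrist [249.02018359 310.24104763]
139 115 115 116 115 115 115 116 116 116 114 115 115 115 115 114 115 114 115 115 115 115
141 116 115 116 116 115 116 116 115 115 113 114 114 115 114 114 113 116 114 114 115 115
143 116 116 115 117 115 115 110 114 115 116 115 115 115 114 115 114 114 115 115 114 114
145 115 117 116 116 115 107  68  69  68  73  72  83  90  91  99 102 112 115 115 114 115
147 251 248 239 233 230 170  68  68  69  68  68  68  68  69  68  68  91 115 115 114 116
149 246 249 252 252 253 214  69  68 111 230 252 244 166  68  67  67 103 228 195 202 123
151 239 239 239 186 166 141  69  87 249 253 253 252 253 170  67  67 145 251 253 254 185
153 178 228 234  94 168  74  69 224 253 253 253 252 253 243  68  66 191 106 205 216 170
155  60  74  93  57  60  63  67 238 253 253 253
[... 1540 characters left out ...]
 106 152 165 197 121   9   3   3   9  32  31  46  39  33  20   4   4  72  77  76  78
163 204 206 200 190  94   5   8   7   6  14  35  35  38  26 113  22   6  72  75  75  77
165 153 139 131 126  54   5   8   7  10   3   8  26  32  30  47  75   0  73  76  76  74
167  93  83  67  86  40   0   9   5   7   4  10  46 101  28  29  60  50  70  75  75  76
169 184 181 205 202 198   8   0   6   6  11   9   2  88  86  19  74   5  72  75  75  76
171 196 197 196 196 197 200   0   3   9  10   6   9   0  92  58   7   6  74  75  74  76
173 194 195 196 196 197 201 174   0   5  10   3   7   5   0   2  25  57  75  76  75  76
175 199 198 201 187 178 161 154 109   0   0  50  82 131  62  79  79  78  75  76  76  75
```

Run:
```python
from kin import *
t=dict(np.load('m_top.npz')); p,R,s=cur(); c=p-R.apply([0,0,.038])+[0,0,.011]
I=t['img'].max(2)
for r in(146,148,150,152): print(r,I[r,202:236].tolist())
for x in(210,214,218,222,226): print(x,I[140:162,x].tolist())
e=c+np.array([[.03,0,0],[0,.03,0],[0,-.03,0]]); print(proj(t,e).round(2), proj(t,c).round(2))
ey=np.array([0.062,.998,0]);ex=np.array([.998,-.062,0])
print(proj(t,[c+.03*ex+.03*ey,c+.03*ex-.03*ey]).round(1), 'badge',proj(t,[c+.019*ex,c+.019*ey,c-.019*ey]).round(1))
```

```text
146 [124, 115, 115, 113, 107, 80, 69, 68, 70, 69, 68, 69, 69, 68, 69, 68, 68, 69, 69, 68, 68, 68, 67, 67, 69, 75, 105, 115, 115, 115, 115, 115, 115, 114]
148 [255, 255, 255, 253, 230, 137, 68, 69, 68, 70, 70, 88, 121, 157, 194, 180, 164, 123, 78, 69, 68, 68, 67, 65, 67, 51, 69, 104, 114, 114, 114, 114, 114, 114]
150 [230, 219, 219, 216, 152, 82, 68, 68, 66, 113, 209, 250, 253, 253, 253, 253, 252, 252, 244, 173, 88, 68, 66, 67, 68, 45, 142, 249, 255, 254, 253, 253, 253, 240]
152 [147, 102, 187, 174, 102, 65, 68, 68, 154, 246, 252, 253, 253, 253, 253, 253, 252, 253, 253, 253, 228, 122, 66, 67, 66, 64, 175, 184, 188, 201, 221, 234, 233, 243]
210 [116, 115, 115, 114, 97, 69, 70, 68, 68, 68, 66, 87, 154, 224, 242, 238, 210, 122, 62, 62, 62, 63]
214 [114, 113, 114, 116, 103, 73, 69, 68, 121, 230, 253, 253, 253, 253, 253, 253, 249, 189, 59, 58, 59, 59]
218 [115, 114, 115, 115, 107, 83, 68, 68, 164, 244, 252, 252, 252, 252, 252, 252, 252, 248, 197, 57, 58, 57]
222 [115, 114, 115, 114, 110, 91, 68, 69, 68, 68, 88, 170, 228, 243, 252, 252, 239, 103, 61, 54, 48, 53]
226 [114, 113, 114, 114, 115, 102, 69, 68, 67, 67, 68, 67, 66, 66, 66, 66, 64, 55, 46, 43, 46, 47]
[[216.57 143.88]
 [205.81 153.9 ]
 [226.78 154.16]] [[216.29 154.03]]
[[206.8 143.2]
 [227.6 144.7]] badge [[216.9 147.6]
 [209.7 153.5]
 [222.9 154.5]]
```

Emit:
{"method": "move_arm", "body": {
  "rows": [
    [1,0.1,0.9,0,0,0,-1],
    [1,0,0.9,0,0,0,-1],
    [1,0,0.9,0,0,0,-1],
    [0.6,0,0.65,0,0,0,-1],
    [0.25,0,0.3,0,0,0,-1],
    [0,0,0,0,0,0,-1],
    [0,0,0,0,0,0,-1]
  ]
}}

```text
time: 29.0
tool_pos: [0.6075, 0.0778, 0.0126]
tool_rot: [0.302, 0.029, 0.953, -0.009]
contact_force: [0.9, 0.3, -1.3]
gripper_width: 0.694
grasp_force: 65.3
```

Emit:
{"method": "move_arm", "body": {
  "rows": [
    [0.06,0,0.08,0,0,0,-1],
    [0.06,0,0.08,0,0,0,-1],
    [0,0,0,0,0,0,-1]
  ]
}}

```text
time: 29.25
tool_pos: [0.6075, 0.0778, 0.0107]
tool_rot: [0.302, 0.029, 0.953, -0.009]
contact_force: [1.9, -0.2, -1.5]
gripper_width: 0.694
grasp_force: 65.6
```

Emit:
{"method": "move_arm", "body": {
  "rows": [
    [0.06,0,0.08,0,0,0,-1],
    [0,0,0,0,0,0,-1],
    [0.06,0,0.08,0,0,0,-1],
    [0,0,0,0,0,0,-1]
  ]
}}

```text
time: 29.58
tool_pos: [0.608, 0.0779, 0.0094]
tool_rot: [0.303, 0.029, 0.952, -0.009]
contact_force: [-0.9, -0.7, 5.0]
gripper_width: 0.69
grasp_force: 66.2
```

Emit:
{"method": "move_arm", "body": {
  "rows": [
    [0,0,0,0,0,0,0.6],
    [0,0,0,0,0,0,0.7],
    [0,0,0,0,0,0,0.9],
    [0,0,0,0,0,0,0.9],
    [0,0,-1,0,0,0,1],
    [0,0,-2,0,0,0,1],
    [0,0,-3,0,0,0,1],
    [0,0,-3,0,0,0,1],
    [-1.1,0,-1.6,0,0,0,1],
    [-1.7,0,-2.5,0,0,0,1],
    [-1.7,0,-2.5,0,0,0,1],
    [0,0,0,0,0,0,1],
    [0,0,0,0,0,0,1]
  ]
}}

```text
time: 30.67
tool_pos: [0.5553, 0.0811, 0.1646]
tool_rot: [0.304, 0.029, 0.952, -0.009]
contact_force: [0.1, -0.4, -0.0]
gripper_width: 1.002
grasp_force: 0.0
```

```bash
cat > chk.py <<'E'
from kin import *
def chk(cx,cy,t):
    """badge seen in top view vs seated prediction; returns badge centre in carrier coords at z=.052"""
    c=carr([cx,cy,.052])[0]; q=proj(t,c)[0]; x0,y0=(q-16).astype(int); I=t['img'][y0:y0+32,x0:x0+32].max(2)
    m=(I>150).astype(np.uint8); n,l,st,ce=cv2.connectedComponentsWithStats(m); k=l[16,16]; 
    X=onz(t,[ce[k]+[x0,y0]],.052)[0]; print('badge area',st[k,4],'px',ce[k]+[x0,y0],'pred',q.round(1),'err mm',((X-c)*1000).round(1)[:2], 'pred area',np.pi*(.019*np.linalg.norm(proj(t,c+[.1,0,0])-proj(t,c))/.1)**2)
    d=(I<80).astype(np.uint8); W=None
    cs=cv2.findContours(cv2.morphologyEx(d|m*(l==k),cv2.MORPH_OPEN,np.ones((3,3))),cv2.RETR_EXTERNAL,cv2.CHAIN_APPROX_NONE)[0]
    cs=max(cs,key=cv2.contourArea)[:,0]+[x0,y0]; r=cv2.minAreaRect((onz(t,cs,.052)[:,:2]*1000).astype(np.float32)); print('cap rect',r)
E
python3 - <<'E'
from chk import *
p,R,s=cur(); print(p,s['joint_pos'].round(2))
t=grab('top');np.savez('o_top',**t); chk(.05,-.05,t)
for r in rect(t,dark(t,60),.06,255,150,360,240): print('dark',r)
E
```

```text
[0.555257  0.0810892 0.1646481] [ 0.04 -0.45  2.23 -0.09  0.75 -1.42]
badge area 140 px [216.97857143 163.        ] pred [217.3 162.3] err mm [-2.   0.8] pred area 118.55456348134187
cap rect ((576.101806640625, 80.2774658203125), (70.09569549560547, 91.94676208496094), 0.7304781675338745)
dark (array([277.68421053, 209.33333333]), ((446.7397766113281, -102.13491821289062), (47.07159423828125, 65.15591430664062), 48.013206481933594))
dark (array([304.92592593, 185.09259259]), ((518.8439331054688, -181.48678588867188), (52.990196228027344, 54.08675003051758), 89.82695007324219))
```

Run:
```python
from kin import *
a=55; OFF=.038; an=np.radians(47.5); c=np.array([np.cos(an),np.sin(an),0])
G=np.array([.448,-.1035,.030])+.012*c
R1=tool(47.5-180,a); T=G+R1.apply([0,0,OFF]); Pp=T-R1.apply([0,0,.09]); print(T,Pp)
p,R,s=cur()
M=np.array([.50,-.06,.25]); print('mid'); q=path(M,R,2); 
S=None
import kin
p0=M
Sl=Slerp([0,1],Ro.concatenate([R,R1]))
for t in(.2,.4,.6,.8,1): x,cc=ik(M,Sl(t),q); print(x.round(2),cc); q=x
x,cc=ik(Pp,R1,q); print(x.round(2),cc); x,cc=ik(T,R1,x); print(x.round(2),cc)
print('shift1',R.inv().apply(M-p)*100,'rot',np.degrees((R.inv()*R1).as_rotvec()))
```

```text
[ 0.43507746 -0.11760248  0.0082041 ] [ 0.48488446 -0.06324768  0.05982597]
mid
0.5 [-0.15, -0.62, 2.27, 0.07, 0.88, -1.69] ok
1.0 [-0.37, -0.73, 2.26, 0.21, 1.04, -1.94] ok
[-0.27 -0.51  2.06  0.01  1.26 -1.96] 7.629151790857184e-27
[-0.17 -0.3   1.89 -0.17  1.48 -2.02] 9.060251024985721e-28
[-0.08 -0.1   1.75 -0.33  1.69 -2.11] 4.2416199612698386e-29
[-0.    0.08  1.64 -0.5   1.87 -2.25] 2.6937019167172074e-30
[ 0.06  0.23  1.58 -0.68  2.02 -2.42] 2.40047908268425e-30
[ 0.06  0.43  1.68 -0.62  1.78 -2.23] 3.4667231622139767e-19
[-0.03  0.42  1.82 -0.67  1.64 -2.21] 2.800384593014785e-25
shift1 [ -1.38264008 -14.40263751  -9.81226682] rot [  9.72101273  83.6367144  -55.49825603]
```

Emit:
{"method": "move_arm", "body": {
  "rows": [
    [-0.2,-2.4,-1.6,0,0,0,1],
    [-0.2,-2.4,-1.6,0,0,0,1],
    [-0.2,-2.4,-1.6,0,0,0,1],
    [-0.2,-2.4,-1.6,0,0,0,1],
    [-0.3,-2.4,-1.7,0,0,0,1],
    [-0.3,-2.4,-1.7,0,0,0,1],
    [0,0,0,0,0,0,1]
  ]
}}

```text
time: 31.3
tool_pos: [0.5001, -0.0639, 0.2516]
tool_rot: [0.303, 0.032, 0.952, -0.011]
contact_force: [0.3, -0.9, 0.6]
gripper_width: 1.003
grasp_force: 0.0
```

Emit:
{"method": "move_arm", "body": {
  "rows": [
    [0,0,0,0.61,5.23,-3.47,1],
    [0,0,0,0.61,5.23,-3.47,1],
    [0,0,0,0.61,5.23,-3.47,1],
    [0,0,0,0.61,5.23,-3.47,1],
    [0,0,0,0.61,5.23,-3.47,1],
    [0,0,0,0.61,5.23,-3.47,1],
    [0,0,0,0.61,5.23,-3.47,1],
    [0,0,0,0.61,5.23,-3.47,1],
    [0,0,0,0.61,5.23,-3.47,1],
    [0,0,0,0.61,5.23,-3.47,1],
    [0,0,0,0.61,5.23,-3.47,1],
    [0,0,0,0.61,5.23,-3.47,1],
    [0,0,0,0.61,5.23,-3.47,1],
    [0,0,0,0.61,5.23,-3.47,1],
    [0,0,0,0.61,5.23,-3.47,1],
    [0,0,0,0.61,5.23,-3.47,1],
    [0,0,0,0,0,0,1],
    [0,0,0,0,0,0,1]
  ]
}}

```text
time: 32.8
tool_pos: [0.4995, -0.0591, 0.2461]
tool_rot: [-0.425, -0.358, 0.81, -0.186]
contact_force: [-0.9, -0.3, -1.3]
gripper_width: 1.002
grasp_force: 0.0
```

Run:
```python
from kin import *
a=55; OFF=.038; an=np.radians(47.5); c=np.array([np.cos(an),np.sin(an),0])
G=np.array([.448,-.1035,.030])+.012*c
R1=tool(47.5-180,a); T=G+R1.apply([0,0,OFF]); Pp=T-R1.apply([0,0,.09]); print(cur()[0]); plan(Pp,R1)
w=grab('wrist'); np.savez('p_wrist',**w); print(proj(w,[.448,-.1035,.06]))
m=dark(w,50)
for r in rect(w,m,.06,0,0,512,230,600): print(r)
```

```text
[ 0.49949711 -0.0590971   0.24614904]
rot deg [ 0.05 -0.26  0.21] shift cm [-14.52   0.8   11.75] world d [-0.0146 -0.0042 -0.1863]
[[255.76267549 275.91220937]]
```

Emit:
{"method": "move_arm", "body": {
  "rows": [
    [-2,0.1,1.6,0,0,0,1],
    [-2,0.1,1.6,0,0,0,1],
    [-2,0.1,1.6,0,0,0,1],
    [-2,0.1,1.6,0,0,0,1],
    [-2,0.1,1.6,0,0,0,1],
    [-2,0.1,1.6,0,0,0,1],
    [-1.5,0.1,1.2,0,0,0,1],
    [-1,0.1,1,0,0,0,1],
    [0,0,0,0,0,0,1],
    [0,0,0,0,0,0,1]
  ]
}}

```text
time: 33.68
tool_pos: [0.4849, -0.065, 0.0637]
tool_rot: [-0.423, -0.357, 0.812, -0.186]
contact_force: [1.2, 0.0, 0.2]
gripper_width: 1.0
grasp_force: 0.0
```

Run:
```python
from kin import *
a=55; OFF=.038; an=np.radians(47.5); c=np.array([np.cos(an),np.sin(an),0])
G=np.array([.448,-.1035,.030])+.012*c
R1=tool(47.5-180,a); T=G+R1.apply([0,0,OFF]); print(cur()[0]); plan(T,R1)
f=grab('side'); t=grab('top')
for r in rect(t,dark(t,60),.06,262,195,296,225): print('dark',r)
# cap edges seen in side view : project predicted top corners
C=[.448,-.1035]; s=np.array([-c[1],c[0],0])
X=[np.r_[C,.06]+i*.023*c+j*.03*s for i in(-1,1) for j in(-1,1)]; print(proj(f,X).round(1).tolist())
```

```text
[ 0.48490134 -0.06501408  0.06365519]
rot deg [ 0.02 -0.07 -0.03] shift cm [-0.39  0.12  9.11] world d [-0.0498 -0.0526 -0.0555]
dark (array([278.88764045, 209.49438202]), ((445.774169921875, -102.56895446777344), (45.29251480102539, 64.2099609375), 48.263671875))
[[266.5, 217.4], [244.7, 213.9], [270.5, 208.3], [249.3, 205.1]]
```

Emit:
{"method": "move_arm", "body": {
  "rows": [
    [-0.4,0.1,2,0,0,0,1],
    [0,0,2,0,0,0,1],
    [0,0,2,0,0,0,1],
    [0,0,1.5,0,0,0,1],
    [0,0,1.1,0,0,0,1],
    [0,0,0.5,0,0,0,1],
    [0,0,0,0,0,0,1],
    [0,0,0,0,0,0,-1],
    [0,0,0,0,0,0,-1],
    [0,0,0,0,0,0,-1],
    [0,0,0,0,0,0,-1],
    [0,0,0,0,0,0,-1],
    [0,0,0,0,0,0,-1]
  ]
}}

```text
time: 34.87
tool_pos: [0.4364, -0.1173, 0.0086]
tool_rot: [-0.423, -0.357, 0.812, -0.187]
contact_force: [2.0, 1.7, 5.9]
gripper_width: 0.696
grasp_force: 64.9
```

Emit:
{"method": "move_arm", "body": {
  "rows": [
    [0.8,0,-0.6,0,0,0,-1],
    [1.6,0,-1.15,0,0,0,-1],
    [2.05,0,-1.43,0,0,0,-1],
    [2.05,0,-1.43,0,0,0,-1],
    [2.05,0,-1.43,0,0,0,-1],
    [2.05,0,-1.43,0,0,0,-1],
    [2.05,0,-1.43,0,0,0,-1],
    [2.05,0,-1.43,0,0,0,-1],
    [2.05,0,-1.43,0,0,0,-1],
    [0,0,0,0,0,0,-1],
    [0,0,0,0,0,0,-1]
  ]
}}

```text
time: 35.78
tool_pos: [0.4362, -0.1169, 0.2135]
tool_rot: [-0.422, -0.357, 0.812, -0.186]
contact_force: [-0.4, 0.1, -0.6]
gripper_width: 0.692
grasp_force: 64.8
```

Run:
```python
from kin import *
p,R,s=cur(); print(p,s['gripper_width'],s['grasp_force'],s['joint_pos'].round(2))
R2=tool(180-3.55,-35); g=carr([-.05,-.05,.041])[0]; T=g+R2.apply([0,0,.038]); print('T',T)
q=path(p,R2,6); plan(T+[0.01,0,.09],R2); 
x,c=ik(T+[0.01,0,.09],R2,q);print(x.round(2),c); x,c=ik(T,R2,x);print(x.round(2),c)
```

```text
[ 0.43616054 -0.11688553  0.21350661] 0.6916649159612744 64.79257017374039 [-0.03  0.11  1.78 -0.71  1.91 -2.43]
T [0.50755405 0.08344233 0.00987222]
0.17 [-0.09, -0.02, 1.82, -0.56, 1.79, -2.32] ok
0.33 [-0.17, -0.17, 1.89, -0.41, 1.66, -2.24] ok
0.5 [-0.27, -0.33, 1.99, -0.25, 1.52, -2.19] ok
0.67 [-0.38, -0.51, 2.11, -0.08, 1.37, -2.16] ok
0.83 [-0.5, -0.7, 2.24, 0.12, 1.24, -2.18] ok
1.0 [-0.64, -0.9, 2.4, 0.35, 1.14, -2.21] ok
rot deg [ -9.84 -83.35  55.49] shift cm [ 0.88 20.5  13.26] world d [ 0.0814  0.2003 -0.1136]
[ 0.05 -0.47  2.36 -0.11  0.65 -1.39] 1.8219770663819404e-18
[ 0.06 -0.3   2.42 -0.16  0.43 -1.33] 4.268822181503099e-21
```

Emit:
{"method": "move_arm", "body": {
  "rows": [
    [0,0,0,-0.58,-4.9,3.26,-1],
    [0,0,0,-0.58,-4.9,3.26,-1],
    [0,0,0,-0.58,-4.9,3.26,-1],
    [0,0,0,-0.58,-4.9,3.26,-1],
    [0,0,0,-0.58,-4.9,3.26,-1],
    [0,0,0,-0.58,-4.9,3.26,-1],
    [0,0,0,-0.58,-4.9,3.26,-1],
    [0,0,0,-0.58,-4.9,3.26,-1],
    [0,0,0,-0.58,-4.9,3.26,-1],
    [0,0,0,-0.58,-4.9,3.26,-1],
    [0,0,0,-0.58,-4.9,3.26,-1],
    [0,0,0,-0.58,-4.9,3.26,-1],
    [0,0,0,-0.58,-4.9,3.26,-1],
    [0,0,0,-0.58,-4.9,3.26,-1],
    [0,0,0,-0.58,-4.9,3.26,-1],
    [0,0,0,-0.58,-4.9,3.26,-1],
    [0,0,0,-0.58,-4.9,3.26,-1],
    [0,0,0,0,0,0,-1],
    [0,0,0,0,0,0,-1]
  ]
}}

```text
time: 37.37
tool_pos: [0.4345, -0.117, 0.2096]
tool_rot: [0.296, 0.03, 0.955, -0.009]
contact_force: [0.5, -0.6, 0.2]
gripper_width: 0.695
grasp_force: 64.7
```

Emit:
{"method": "move_arm", "body": {
  "rows": [
    [0.1,1.5,0.9,0,0,0,-1],
    [0.1,2,1.3,0,0,0,-1],
    [0.1,2,1.3,0,0,0,-1],
    [0.1,2,1.3,0,0,0,-1],
    [0.1,2,1.3,0,0,0,-1],
    [0.1,2,1.3,0,0,0,-1],
    [0.1,2,1.3,0,0,0,-1],
    [0.1,2,1.3,0,0,0,-1],
    [0,2,1.3,0,0,0,-1],
    [0,2,1.3,0,0,0,-1],
    [0,1,0.6,0,0,0,-1],
    [0,0,0,0,0,0,-1],
    [0,0,0,0,0,0,-1]
  ]
}}

```text
time: 38.45
tool_pos: [0.5169, 0.0846, 0.0983]
tool_rot: [0.297, 0.027, 0.954, -0.01]
contact_force: [0.1, -0.6, -0.5]
gripper_width: 0.692
grasp_force: 64.9
```

Run:
```python
from kin import *
p,R,s=cur(); print(p,s['gripper_width'],s['grasp_force'],s['joint_pos'].round(2))
R2=tool(180-3.55,-35); g=carr([-.05,-.05,.041])[0]; T=g+R2.apply([0,0,.038]); plan(T+[0,0,.05],R2)
```

```text
[0.51688102 0.08463161 0.09828416] 0.6923058473827458 64.86705243587494 [ 0.06 -0.47  2.36 -0.11  0.66 -1.39]
rot deg [ 0.04 -0.44  0.28] shift cm [ 2.96 -0.18  2.62] world d [-0.0093 -0.0012 -0.0384]
```

Emit:
{"method": "move_arm", "body": {
  "rows": [
    [1,-0.1,0.9,0,-0.4,0.3,-1],
    [1,-0.1,0.9,0,0,0,-1],
    [1,0,0.8,0,0,0,-1],
    [0,0,0,0,0,0,-1],
    [0,0,0,0,0,0,-1],
    [0,0,0,0,0,0,-1]
  ]
}}

```text
time: 38.95
tool_pos: [0.5081, 0.0817, 0.0622]
tool_rot: [0.303, 0.032, 0.952, -0.009]
contact_force: [-1.0, 0.5, -0.7]
gripper_width: 0.695
grasp_force: 64.8
```

Run:
```python
from kin import *
p,R,s=cur(); t=grab('top'); c=p-R.apply([0,0,.038])+[0,0,.011]
R2=tool(180-3.55,-35); g=carr([-.05,-.05,.041])[0]; T=g+R2.apply([0,0,.038]); plan(T,R2)
I=t['img'].max(2); q=proj(t,c)[0].astype(int); print(proj(t,c))
for r in range(q[1]-16,q[1]+8,2): print(r,I[r,q[0]-16:q[0]+18].tolist())
ey=np.array([0.062,.998,0]);ex=np.array([.998,-.062,0])
print('edge',proj(t,[c+.03*ex+.03*ey,c+.03*ex-.03*ey]).round(1).tolist(), 'badge top,l,r',proj(t,[c+.019*ex,c+.019*ey,c-.019*ey]).round(1).tolist())
```

```text
rot deg [-0.02  0.3  -0.24] shift cm [3.1  0.16 4.27] world d [-0.0008  0.0017 -0.0527]
[[213.33435695 192.29288432]]
176 [237, 237, 237, 237, 237, 237, 237, 237, 237, 237, 237, 190, 148, 149, 148, 148, 135, 129, 128, 128, 117, 112, 104, 100, 101, 100, 97, 94, 95, 79, 137, 188, 228, 236]
178 [237, 237, 237, 237, 237, 237, 237, 237, 237, 237, 237, 216, 196, 196, 166, 149, 148, 149, 149, 149, 148, 147, 147, 147, 147, 147, 147, 147, 148, 147, 147, 220, 235, 236]
180 [237, 237, 237, 237, 236, 237, 237, 237, 237, 237, 237, 237, 237, 237, 237, 237, 237, 237, 237, 237, 237, 237, 237, 237, 237, 237, 237, 237, 236, 236, 236, 237, 236, 236]
182 [237, 237, 237, 237, 237, 237, 219, 160, 132, 131, 157, 168, 167, 169, 193, 205, 204, 209, 212, 212, 213, 218, 220, 226, 228, 228, 228, 234, 237, 237, 236, 236, 236, 237]
184 [237, 237, 237, 237, 237, 237, 212, 126, 68, 67, 69, 68, 67, 68, 68, 67, 68, 67, 66, 68, 67, 66, 66, 67, 66, 66, 65, 56, 180, 227, 233, 232, 232, 232]
186 [237, 237, 238, 238, 238, 234, 184, 101, 67, 68, 68, 67, 67, 112, 154, 191, 201, 199, 175, 121, 77, 67, 67, 67, 66, 66, 66, 57,
[... 387 characters left out ...]
, 97, 62, 68, 68, 108, 237, 251, 251, 252, 252, 252, 252, 251, 251, 251, 252, 252, 251, 182, 65, 64, 64, 112, 186, 160, 91, 61, 155, 212]
194 [58, 56, 57, 59, 57, 50, 55, 61, 65, 94, 231, 249, 251, 252, 252, 252, 252, 251, 251, 251, 252, 252, 248, 170, 67, 64, 65, 78, 109, 86, 59, 52, 153, 212]
196 [64, 58, 54, 53, 56, 60, 61, 61, 60, 60, 117, 227, 248, 250, 251, 251, 252, 251, 251, 252, 252, 244, 168, 77, 61, 58, 54, 54, 58, 55, 50, 48, 65, 105]
198 [63, 63, 54, 55, 52, 53, 58, 65, 63, 63, 55, 77, 91, 120, 159, 185, 192, 190, 186, 164, 102, 61, 61, 59, 51, 49, 45, 43, 44, 47, 61, 66, 64, 61]
edge [[203.8, 181.1], [224.8, 182.7]] badge top,l,r [[213.9, 185.7], [206.6, 191.8], [220.0, 192.8]]
```

Emit:
{"method": "move_arm", "body": {
  "rows": [
    [0.8,0.1,1.1,0,0,0,-1],
    [0.8,0,1.1,0,0,0,-1],
    [0.8,0,1.1,0,0,0,-1],
    [0.4,0,0.6,0,0,0,-1],
    [0,0,0,0,0,0,-1],
    [0.06,0,0.08,0,0,0,-1],
    [0.06,0,0.08,0,0,0,-1],
    [0,0,0,0,0,0,-1]
  ]
}}

```text
time: 39.67
tool_pos: [0.5073, 0.0832, 0.0117]
tool_rot: [0.302, 0.031, 0.953, -0.009]
contact_force: [0.1, -0.4, -0.5]
gripper_width: 0.693
grasp_force: 65.5
```

Emit:
{"method": "move_arm", "body": {
  "rows": [
    [0.06,0,0.08,0,0,0,-1],
    [0,0,0,0,0,0,-1],
    [0.06,0,0.08,0,0,0,-1],
    [0,0,0,0,0,0,-1]
  ]
}}

```text
time: 40.0
tool_pos: [0.5067, 0.0831, 0.0089]
tool_rot: [0.302, 0.031, 0.953, -0.009]
contact_force: [0.7, -0.6, -0.9]
gripper_width: 0.694
grasp_force: 65.6
```

Emit:
{"method": "move_arm", "body": {
  "rows": [
    [0.06,0,0.08,0,0,0,-1],
    [0,0,0,0,0,0,-1],
    [0,0,0,0,0,0,-1]
  ]
}}

```text
time: 40.25
tool_pos: [0.5076, 0.0832, 0.0089]
tool_rot: [0.303, 0.031, 0.952, -0.009]
contact_force: [-1.4, -0.2, 4.1]
gripper_width: 0.694
grasp_force: 66.3
```

Emit:
{"method": "move_arm", "body": {
  "rows": [
    [0,0,0,0,0,0,0.6],
    [0,0,0,0,0,0,0.7],
    [0,0,0,0,0,0,0.9],
    [0,0,0,0,0,0,0.9],
    [0,0,-1,0,0,0,1],
    [0,0,-2,0,0,0,1],
    [0,0,-3,0,0,0,1],
    [-1,0,-2,0,0,0,1],
    [-1.1,0,-1.6,0,0,0,1],
    [-1.7,0,-2.5,0,0,0,1],
    [-1.7,0,-2.5,0,0,0,1],
    [0,0,0,0,0,0,1],
    [0,0,0,0,0,0,1]
  ]
}}

```text
time: 41.33
tool_pos: [0.4688, 0.0855, 0.1619]
tool_rot: [0.304, 0.031, 0.952, -0.009]
contact_force: [-0.3, -0.8, -0.5]
gripper_width: 1.0
grasp_force: 0.0
```

Run:
```python
from chk import *
p,R,s=cur(); print(p,s['joint_pos'].round(2))
t=grab('top');np.savez('q_top',**t); chk(.05,-.05,t); chk(-.05,-.05,t)
f=grab('side'); np.savez('q_side',**f)
for cx in(.05,-.05):
    C=carr([[cx+i*.03,-.05+j*.03,.052] for i,j in((-1,-1),(1,-1),(1,1),(-1,1))]); print('side pred top corners',proj(f,C).round(1).tolist())
cv2.imwrite('pics/q_side.png',f['img'])
R3=tool(-3.5); 
B=carr([0,.145-.235*np.cos(1.77+.21),.066+.235*np.sin(1.77+.21)])[0]; print('bar',B)
S=Slerp([0,1],Ro.concatenate([R,R3])); M=np.array([.50,.05,.30]); q=s['joint_pos']
plan(M,R3,'t')
for tt in(.25,.5,.75,1): q,c=ik(M,S(tt),q); print(q.round(2),c)
q,c=ik(B+[0,0,.1],R3,q); print(q.round(2),c)
print('rot',np.degrees((R.inv()*R3).as_rotvec()))
```

```text
[0.46879768 0.08551621 0.16190688] [ 0.07 -0.76  2.42 -0.1   0.87 -1.39]
badge area 139 px [216.9352518  163.02158273] pred [217.3 162.3] err mm [-2.1  1. ] pred area 118.55456348134187
cap rect ((578.4535522460938, 76.68746185302734), (58.335548400878906, 64.03163146972656), 86.62640380859375)
badge area 143 px [214.22377622 195.99300699] pred [214.3 195.4] err mm [-1.8  0.1] pred area 124.6767149910732
cap rect ((476.6863098144531, 86.41349792480469), (68.37055969238281, 90.76630401611328), 0.7140666246414185)
side pred top corners [[264.9, 180.3], [282.5, 176.6], [274.0, 168.3], [256.9, 171.7]]
side pred top corners [[234.4, 186.5], [252.9, 182.7], [245.2, 174.0], [227.2, 177.6]]
bar [0.55356791 0.36964389 0.28159792]
rot deg [ 5.4120e+01 -5.0000e-02  1.7139e+02] shift cm [-11.07  -3.28  -9.64] world d [ 0.033  -0.0353  0.1425]
[ 0.13 -0.6   2.09 -0.33  1.19 -0.51] 7.301704620593156e-24
[ 0.16 -0.42  1.94 -0.37  1.4   0.29] 3.266466414903748e-25
[ 0.08 -0.3   1.82 -0.23  1.57  0.96] 3.0871359497862953e-30
[-0.05 -0.28  1.79 -0.    1.63  1.58] 5.156307134966032e-26
[0.48 0.1  1.3  0.   1.74 2.11] 4.455493426252815e-19
rot [ 5.47120017e+01 -1.34800161e-01  1.71193687e+02]
```

Emit:
{"method": "move_arm", "body": {
  "rows": [
    [0,0,0,0,7,0,1],
    [0,0,0,0,7,0,1],
    [0,0,0,0,7,0,1],
    [0,0,0,0,7,0,1],
    [0,0,0,0,7,0,1],
    [-0.5,0,-3,0,0,0,0],
    [-0.5,0,-3,0,0,0,0],
    [-0.5,0,-3,0,0,0,0],
    [-0.5,0,-3,0,0,0,0],
    [-0.5,0,-3,0,0,0,0],
    [-0.5,0,-3,0,0,0,0],
    [-0.5,0,-3,0,0,0,0],
    [0,0,0,0,0,0,0],
    [0,0,0,0,0,0,0]
  ]
}}

```text
time: 42.6
tool_pos: [0.5026, 0.0826, 0.3689]
tool_rot: [0.002, 0.033, 0.999, 0.001]
contact_force: [0.1, 0.3, -0.2]
gripper_width: 0.498
grasp_force: 0.0
```

Run:
```python
from kin import *
p,R,s=cur(); print(p,s['joint_pos'].round(2))
t=dict(np.load('q_top.npz')); I=cv2.cvtColor(t['img'],cv2.COLOR_BGR2GRAY)
bar=lambda th,x:carr([x,.145-.235*np.cos(th+.21),.066+.235*np.sin(th+.21)])[0]
for th in(1.7,1.74,1.77,1.8,1.84,1.9): print(th,proj(t,[bar(th,x) for x in(-.045,0,.045)]).round(1).tolist(),bar(th,0).round(4))
for x in(-.045,-.02,.0,.02,.045):
    r=int(round(proj(t,bar(1.77,x))[0][1])); print(r,I[r,74:118].tolist())
R3=tool(176.5); B=bar(1.77,0); T=np.r_[B[:2],.253]; plan(np.r_[T[:2],p[2]],R3); print(T)
```

```text
[0.50259685 0.08263919 0.36886744] [ 0.02 -0.27  1.67  0.    1.74 -1.49]
1.7 [[94.8, 169.6], [97.2, 151.8], [99.6, 134.2]] [0.5526 0.3544 0.2876]
1.74 [[91.7, 169.7], [94.1, 151.9], [96.5, 134.3]] [0.5532 0.3631 0.2843]
1.77 [[89.4, 169.7], [91.9, 152.0], [94.3, 134.5]] [0.5536 0.3696 0.2816]
1.8 [[87.2, 169.8], [89.7, 152.1], [92.2, 134.6]] [0.554  0.3761 0.2787]
1.84 [[84.5, 169.9], [87.0, 152.3], [89.4, 134.9]] [0.5545 0.3845 0.2745]
1.9 [[80.6, 170.1], [83.1, 152.6], [85.5, 135.3]] [0.5552 0.3968 0.2677]
170 [80, 81, 81, 80, 79, 79, 78, 79, 78, 79, 79, 91, 153, 227, 234, 188, 146, 87, 75, 80, 80, 80, 79, 79, 78, 79, 77, 65, 94, 155, 149, 98, 118, 122, 124, 123, 123, 124, 123, 123, 124, 124, 124, 124]
160 [79, 80, 80, 80, 79, 81, 81, 80, 80, 80, 80, 80, 80, 138, 221, 229, 217, 168, 118, 83, 80, 81, 80, 81, 80, 80, 80, 79, 73, 89, 151, 148, 61, 89, 123, 123, 122, 122, 123, 124, 123, 123, 124, 123]
152 [80, 79, 81, 80, 79, 81, 80, 81, 80, 81, 80, 79, 82, 80, 125, 202, 229, 223, 175, 126, 82, 82, 82, 80, 81, 80, 81, 81, 81, 75, 81, 134, 134, 53, 83, 123, 123, 123, 123, 123, 123, 123, 124, 123]
144 [80, 79, 80, 81, 80, 79, 80, 79, 79, 80, 81, 79, 79, 80, 81, 116, 187, 229, 230, 181, 134, 84, 81, 81, 81, 80, 82, 82, 80, 81, 74, 68, 138, 161, 60, 80, 122, 123, 124, 123, 123, 124, 123, 124]
134 [81, 80, 81, 81, 80, 80, 80, 79, 80, 79, 80, 81, 80, 81, 81, 79, 86, 145, 224, 232, 196, 153, 98, 81, 81, 80, 81, 81, 80, 81, 80, 77, 64, 117, 172, 135, 57, 98, 123, 123, 123, 123, 123, 124]
rot deg [ 0.12  0.17 -0.25] shift cm [-3.34 28.96  0.  ] world d [0.051 0.287 0.   ]
[0.55356791 0.36964389 0.253     ]
```

Emit:
{"method": "move_arm", "body": {
  "rows": [
    [-0.2,1.5,-1,0,0,0,0],
    [-0.3,2.5,0,0,0,0,0],
    [-0.3,2.8,0,0,0,0,0],
    [-0.3,2.8,0,0,0,0,0],
    [-0.3,2.8,0,0,0,0,0],
    [-0.3,2.8,0,0,0,0,0],
    [-0.3,2.8,0,0,0,0,0],
    [-0.3,2.8,0,0,0,0,0],
    [-0.3,2.8,0,0,0,0,0],
    [-0.3,2.8,0,0,0,0,0],
    [-0.3,2,0,0,0,0,0],
    [-0.2,1,0,0,0,0,0],
    [0,0,0,0,0,0,0],
    [0,0,0,0,0,0,0],
    [0,0,0,0,0,0,0]
  ]
}}

```text
time: 43.85
tool_pos: [0.5549, 0.3727, 0.3786]
tool_rot: [0.001, 0.033, 0.999, 0.0]
contact_force: [0.4, -0.5, 0.9]
gripper_width: 0.497
grasp_force: 0.0
```

Run:
```python
from kin import *
p,R,s=cur(); print(p,s['joint_pos'].round(2)); plan([.5538,.373,.25],tool(176.5))
```

```text
[0.55485928 0.37268655 0.37859485] [ 0.48  0.11  1.29  0.    1.74 -1.02]
rot deg [ 0.05  0.08 -0.29] shift cm [ 0.11  0.02 12.86] world d [-0.0011  0.0003 -0.1286]
```

Emit:
{"method": "move_arm", "body": {
  "rows": [
    [0,0,2.5,0,0,0,0],
    [0,0,2.5,0,0,0,0],
    [0,0,2.5,0,0,0,0],
    [0,0,2,0,0,0,0],
    [0,0,1.5,0,0,0,0],
    [0,0,1,0,0,0,0],
    [0,0,0.9,0,0,0,0],
    [0,0,0,0,0,0,0],
    [0,0,0,0,0,0,-1],
    [0,0,0,0,0,0,-1],
    [0,0,0,0,0,0,-1],
    [0,0,0,0,0,0,-1],
    [0,0,0,0,0,0,-1],
    [0,0,0,0,0,0,-1]
  ]
}}

```text
time: 45.02
tool_pos: [0.556, 0.3743, 0.2522]
tool_rot: [0.003, 0.033, 0.999, 0.002]
contact_force: [0.0, -0.7, 5.1]
gripper_width: 0.113
grasp_force: 58.8
```

Run:
```python
from kin import *
p,R,s=cur(); print(p,s['gripper_width'],s['grasp_force'],s['contact_force'],s['joint_pos'].round(2))
a=np.linspace(.21+1.787,.21,41); Y=-.235*np.cos(a); Z=.235*np.sin(a)
for i in range(40): print('[0, %.2f, %.2f, 0, 0, 0, -1]'%((Y[i+1]-Y[i])*100,-(Z[i+1]-Z[i])*100),end=', ' if i!=19 else '\n')
```

```text
[0.55596458 0.37434576 0.25223939] 0.11284047234205802 58.826817870140076 [ 0.04270573 -0.73179983  5.06854704] [ 0.48  0.14  1.47  0.    1.53 -1.02]
[0, -0.97, -0.41, 0, 0, 0, -1], [0, -0.98, -0.37, 0, 0, 0, -1], [0, -1.00, -0.32, 0, 0, 0, -1], [0, -1.01, -0.28, 0, 0, 0, -1], [0, -1.02, -0.23, 0, 0, 0, -1], [0, -1.03, -0.19, 0, 0, 0, -1], [0, -1.04, -0.14, 0, 0, 0, -1], [0, -1.05, -0.10, 0, 0, 0, -1], [0, -1.05, -0.05, 0, 0, 0, -1], [0, -1.05, -0.00, 0, 0, 0, -1], [0, -1.05, 0.05, 0, 0, 0, -1], [0, -1.05, 0.09, 0, 0, 0, -1], [0, -1.04, 0.14, 0, 0, 0, -1], [0, -1.03, 0.18, 0, 0, 0, -1], [0, -1.02, 0.23, 0, 0, 0, -1], [0, -1.01, 0.28, 0, 0, 0, -1], [0, -1.00, 0.32, 0, 0, 0, -1], [0, -0.98, 0.37, 0, 0, 0, -1], [0, -0.97, 0.41, 0, 0, 0, -1], [0, -0.95, 0.45, 0, 0, 0, -1]
[0, -0.93, 0.49, 0, 0, 0, -1], [0, -0.90, 0.53, 0, 0, 0, -1], [0, -0.88, 0.57, 0, 0, 0, -1], [0, -0.85, 0.61, 0, 0, 0, -1], [0, -0.82, 0.65, 0, 0, 0, -1], [0, -0.79, 0.69, 0, 0, 0, -1], [0, -0.76, 0.72, 0, 0, 0, -1], [0, -0.73, 0.75, 0, 0, 0, -1], [0, -0.70, 0.79, 0, 0, 0, -1], [0, -0.66, 0.82, 0, 0, 0, -1], [0, -0.62, 0.85, 0, 0, 0, -1], [0, -0.58, 0.87, 0, 0, 0, -1], [0, -0.54, 0.90, 0, 0, 0, -1], [0, -0.50, 0.92, 0, 0, 0, -1], [0, -0.46, 0.94, 0, 0, 0, -1], [0, -0.42, 0.96, 0, 0, 0, -1], [0, -0.38, 0.98, 0, 0, 0, -1], [0, -0.33, 1.00, 0, 0, 0, -1], [0, -0.29, 1.01, 0, 0, 0, -1], [0, -0.24, 1.02, 0, 0, 0, -1],
```

Emit:
{"method": "move_arm", "body": {
  "rows": [
    [0,-0.97,-0.41,0,0,0,-1],
    [0,-0.98,-0.37,0,0,0,-1],
    [0,-1.0,-0.32,0,0,0,-1],
    [0,-1.01,-0.28,0,0,0,-1],
    [0,-1.02,-0.23,0,0,0,-1],
    [0,-1.03,-0.19,0,0,0,-1],
    [0,-1.04,-0.14,0,0,0,-1],
    [0,-1.05,-0.1,0,0,0,-1],
    [0,-1.05,-0.05,0,0,0,-1],
    [0,-1.05,0,0,0,0,-1],
    [0,-1.05,0.05,0,0,0,-1],
    [0,-1.05,0.09,0,0,0,-1]
  ]
}}

```text
time: 46.02
tool_pos: [0.5481, 0.2528, 0.2728]
tool_rot: [0.004, 0.032, 0.999, 0.004]
contact_force: [0.4, 2.8, 6.7]
gripper_width: 0.115
grasp_force: 62.7
```

Run:
```python
from kin import *
p,R,s=cur(); print(p,s['gripper_width'],s['grasp_force'],s['contact_force'])
o=np.load('c.npz')['o']; H=carr([0,.145,.066])[0]; ey=carr([0,1,0])[0]-carr([0,0,0])[0]
G=p+[0,0,.028]; v=(G-H)@ey; print('r',np.hypot(v,G[2]-.066),'th',np.arctan2(G[2]-.066,-v)-.21, 'pred', 1.787*(1-12/40))
```

```text
[0.54805208 0.25281331 0.27283577] 0.11524151079325927 62.72501349449158 [0.36385046 2.7716968  6.71739623]
r 0.2360033263163562 th 1.2612844379219017 pred 1.2509
```

Tracking is good, so I'll continue.

Emit:
{"method": "move_arm", "body": {
  "rows": [
    [0,-1.04,0.14,0,0,0,-1],
    [0,-1.03,0.18,0,0,0,-1],
    [0,-1.02,0.23,0,0,0,-1],
    [0,-1.01,0.28,0,0,0,-1],
    [0,-1.0,0.32,0,0,0,-1],
    [0,-0.98,0.37,0,0,0,-1],
    [0,-0.97,0.41,0,0,0,-1],
    [0,-0.95,0.45,0,0,0,-1],
    [0,-0.93,0.49,0,0,0,-1],
    [0,-0.9,0.53,0,0,0,-1],
    [0,-0.88,0.57,0,0,0,-1],
    [0,-0.85,0.61,0,0,0,-1],
    [0,-0.82,0.65,0,0,0,-1],
    [0,-0.79,0.69,0,0,0,-1]
  ]
}}

```text
time: 47.18
tool_pos: [0.5391, 0.1194, 0.2098]
tool_rot: [0.002, 0.033, 0.999, 0.001]
contact_force: [2.1, 1.3, 4.5]
gripper_width: 0.118
grasp_force: 67.7
```

Run:
```python
from kin import *
p,R,s=cur(); print(p,s['gripper_width'],s['grasp_force'],s['contact_force'])
H=carr([0,.145,.066])[0]; ey=carr([0,1,0])[0]-carr([0,0,0])[0]
G=p+[0,0,.028]; v=(G-H)@ey; print('r',np.hypot(v,G[2]-.066),'th',np.arctan2(G[2]-.066,-v)-.21, 'pred', 1.787*(1-26/40))
```

```text
[0.53909163 0.11935183 0.20980056] 0.11782246729088293 67.66983032226562 [2.14491681 1.31318392 4.5460068 ]
r 0.2328719642954405 th 0.6197266442613314 pred 0.62545
```

Emit:
{"method": "move_arm", "body": {
  "rows": [
    [0,-0.76,0.72,0,0,0,-1],
    [0,-0.73,0.75,0,0,0,-1],
    [0,-0.7,0.79,0,0,0,-1],
    [0,-0.66,0.82,0,0,0,-1],
    [0,-0.62,0.85,0,0,0,-1],
    [0,-0.58,0.87,0,0,0,-1],
    [0,-0.54,0.9,0,0,0,-1],
    [0,-0.5,0.92,0,0,0,-1],
    [0,-0.46,0.94,0,0,0,-1],
    [0,-0.42,0.96,0,0,0,-1],
    [0,-0.38,0.98,0,0,0,-1],
    [0,-0.33,1.0,0,0,0,-1],
    [0,-0.2,0.7,0,0,0,-1],
    [0,0,0,0,0,0,-1]
  ]
}}

```text
time: 48.35
tool_pos: [0.5344, 0.0507, 0.0957]
tool_rot: [0.001, 0.033, 0.999, 0.0]
contact_force: [7.4, -2.7, -3.5]
gripper_width: 0.112
grasp_force: 71.0
```

Run:
```python
from kin import *
p,R,s=cur(); print(p,s['gripper_width'],s['grasp_force'],s['contact_force'])
H=carr([0,.145,.066])[0]; ey=carr([0,1,0])[0]-carr([0,0,0])[0]
G=p+[0,0,.028]; v=(G-H)@ey; print('r',np.hypot(v,G[2]-.066),'th',np.arctan2(G[2]-.066,-v)-.21)
```

```text
[0.53436591 0.05065145 0.09573195] 0.11193121504292736 70.95678806304932 [ 7.37209289 -2.72322643 -3.51235381]
r 0.2333229882816988 th 0.040030600887575235
```

Now the last bit, in 2 mm steps with a force check.

Emit:
{"method": "move_arm", "body": {
  "rows": [
    [0,-0.05,0.2,0,0,0,-1],
    [0,-0.05,0.2,0,0,0,-1],
    [0,-0.05,0.2,0,0,0,-1],
    [0,0,0,0,0,0,-1]
  ]
}}

```text
time: 48.68
tool_pos: [0.5343, 0.0496, 0.0915]
tool_rot: [0.001, 0.033, 0.999, 0.001]
contact_force: [4.5, -4.6, 0.1]
gripper_width: 0.117
grasp_force: 71.4
```

Emit:
{"method": "move_arm", "body": {
  "rows": [
    [0,-0.05,0.2,0,0,0,-1],
    [0,0,0,0,0,0,-1]
  ]
}}

```text
time: 48.85
tool_pos: [0.5343, 0.0492, 0.0898]
tool_rot: [0.001, 0.033, 0.999, 0.001]
contact_force: [1.6, -4.5, 0.7]
gripper_width: 0.115
grasp_force: 71.5
```

Emit:
{"method": "move_arm", "body": {
  "rows": [
    [0,0,0.2,0,0,0,-1],
    [0,0,0,0,0,0,-1]
  ]
}}

```text
time: 49.02
tool_pos: [0.5343, 0.0487, 0.088]
tool_rot: [0.001, 0.033, 0.999, 0.0]
contact_force: [2.0, -5.6, 2.7]
gripper_width: 0.116
grasp_force: 71.8
```

Emit:
{"method": "move_arm", "body": {
  "rows": [
    [0,-0.05,0.15,0,0,0,-1],
    [0,0,0,0,0,0,-1],
    [0,0,0,0,0,0,-1]
  ]
}}

```text
time: 49.27
tool_pos: [0.5343, 0.0484, 0.0866]
tool_rot: [0.001, 0.033, 0.999, 0.0]
contact_force: [1.6, -5.5, 0.8]
gripper_width: 0.115
grasp_force: 71.7
```

Emit:
{"method": "move_arm", "body": {
  "rows": [
    [0,-0.05,0.15,0,0,0,-1],
    [0,0,0,0,0,0,-1],
    [0,0,0,0,0,0,-1]
  ]
}}

```text
time: 49.52
tool_pos: [0.5343, 0.0481, 0.0851]
tool_rot: [0.001, 0.033, 0.999, 0.001]
contact_force: [1.4, -4.8, 1.9]
gripper_width: 0.112
grasp_force: 71.7
```

Emit:
{"method": "move_arm", "body": {
  "rows": [
    [0,0,0.15,0,0,0,-1],
    [0,0,0,0,0,0,-1],
    [0,0,0,0,0,0,-1]
  ]
}}

```text
time: 49.77
tool_pos: [0.5342, 0.0478, 0.0836]
tool_rot: [0.001, 0.033, 0.999, 0.0]
contact_force: [0.7, -6.3, 4.0]
gripper_width: 0.115
grasp_force: 71.8
```

Emit:
{"method": "move_arm", "body": {
  "rows": [
    [0,0,0.15,0,0,0,-1],
    [0,0,0,0,0,0,-1],
    [0,0,0,0,0,0,-1]
  ]
}}

```text
time: 50.02
tool_pos: [0.5342, 0.0475, 0.0822]
tool_rot: [0.001, 0.033, 0.999, -0.0]
contact_force: [0.7, -7.7, 3.1]
gripper_width: 0.114
grasp_force: 71.9
```

Emit:
{"method": "move_arm", "body": {
  "rows": [
    [0,0,0.15,0,0,0,-1],
    [0,0,0,0,0,0,-1],
    [0,0,0,0,0,0,-1]
  ]
}}

```text
time: 50.27
tool_pos: [0.5343, 0.0473, 0.0814]
tool_rot: [0.001, 0.032, 0.999, -0.001]
contact_force: [-1.2, -7.0, 6.8]
gripper_width: 0.114
grasp_force: 73.4
```

Run:
```python
from kin import *
p,R,s=cur(); f=grab('side')
# dark front cover edge corners: predicted in side for theta values
for th in(0,.02,.05,.1):
    X=carr([[x,.145-.242*np.cos(th),.068+.242*np.sin(th)] for x in(-.09,-.05,.05)]); print(th,proj(f,X).round(1).tolist())
g=cv2.cvtColor(f['img'],cv2.COLOR_BGR2GRAY)
for x in(-.09,-.05,.05):
    q=proj(f,carr([x,-.097,.068]))[0]; c=int(round(q[0])); r=int(q[1]); print(c,r-10,g[r-10:r+12,c].tolist())
```

```text
0 [[233.3, 185.1], [246.0, 182.6], [276.4, 176.3]]
0.02 [[233.3, 183.7], [246.0, 181.1], [276.5, 174.9]]
0.05 [[233.3, 181.5], [245.9, 178.9], [276.5, 172.8]]
0.1 [[233.1, 177.7], [245.8, 175.2], [276.5, 169.1]]
233 175 [178, 171, 157, 153, 155, 162, 146, 82, 8, 19, 16, 5, 8, 1, 6, 3, 5, 4, 2, 11, 46, 75]
246 172 [159, 160, 160, 150, 147, 149, 158, 118, 34, 25, 36, 16, 5, 6, 6, 6, 5, 9, 6, 7, 6, 7]
276 166 [126, 115, 107, 109, 108, 110, 116, 91, 36, 21, 79, 59, 0, 6, 6, 9, 4, 6, 5, 12, 4, 5]
```

Emit:
{"method": "move_arm", "body": {
  "rows": [
    [0,0,0.15,0,0,0,-1],
    [0,0,0,0,0,0,-1],
    [0,0,0,0,0,0,-1]
  ]
}}

```text
time: 50.57
tool_pos: [0.5343, 0.0473, 0.0814]
tool_rot: [0.001, 0.032, 0.999, -0.001]
contact_force: [-5.6, -6.8, 14.4]
gripper_width: 0.112
grasp_force: 74.3
```

Emit:
{"method": "move_arm", "body": {
  "rows": [
    [0,0,0.1,0,0,0,-1],
    [0,0,0,0,0,0,-1],
    [0,0,0,0,0,0,-1]
  ]
}}

```text
time: 50.82
tool_pos: [0.5343, 0.0472, 0.0813]
tool_rot: [0.0, 0.032, 0.999, -0.001]
contact_force: [-8.7, -7.3, 20.0]
gripper_width: 0.113
grasp_force: 74.8
```

The force rises with no further travel, so the cover is at its stop and shut. I'll release and back off.

Emit:
{"method": "move_arm", "body": {
  "rows": [
    [0,0,0,0,0,0,0],
    [0,0,0,0,0,0,0],
    [0,0,0,0,0,0,0],
    [0,0,0,0,0,0,0],
    [0,0,-1,0,0,0,0],
    [0,0,-2,0,0,0,0],
    [0,0,-3,0,0,0,0],
    [0,0,-3,0,0,0,0],
    [0,0,-3,0,0,0,0],
    [0,-3,-3,0,0,0,0],
    [0,-3,-2,0,0,0,0],
    [0,-3,0,0,0,0,0],
    [0,-3,0,0,0,0,0],
    [0,-3,0,0,0,0,0],
    [0,-3,0,0,0,0,0],
    [0,-3,0,0,0,0,0],
    [0,-3,0,0,0,0,0],
    [0,0,0,0,0,0,0],
    [0,0,0,0,0,0,0]
  ]
}}

```text
time: 52.4
tool_pos: [0.518, -0.1916, 0.2472]
tool_rot: [0.001, 0.034, 0.999, 0.001]
contact_force: [-0.4, 1.2, -0.2]
gripper_width: 0.502
grasp_force: 0.0
```

Run:
```python
from h import *
p,R,s=cur(); print(p,s['time'])
t=grab('top');f=grab('side')
cv2.imwrite('pics/z.png',np.hstack([cv2.resize(t['img'][130:240,140:270],(390,330)),cv2.resize(f['img'][120:230,190:320],(390,330))]))
```

```text
[ 0.51803657 -0.19160256  0.24721334] 52.4
```

View pics/z.png

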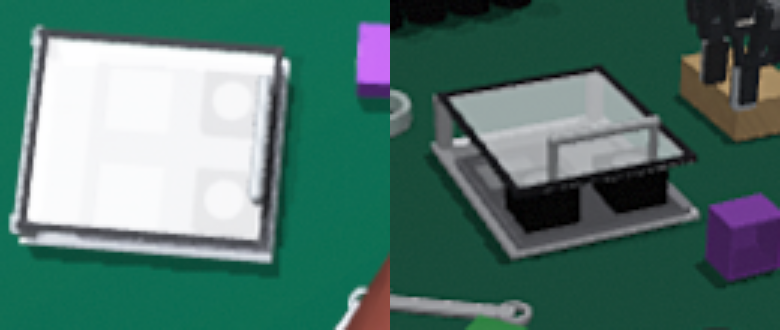

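Both caps sit badge up in their nests, at (232,102) and (224,197) in the top half of the picture. The cover lies level over them and the robot is clear, so I'll hand the job in.

```bash
python3 -c "
from plant import manip
print(manip.job_done())"
```

```text
the job is handed in; nothing more can be done
None
```

I handed the job in at about 52 s of robot time: the gauge is standing in the white tray, both black caps found on the table are badge up in nests 0 and 1, the cover is shut over them, and I never handled the gasket or the tape.

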